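# Find the wheel with bearing play, mark it, and clip the drifts away

## Task

One of the two wheels in the bench stands has a worn bearing: rock them side to side by the top of the tyre to feel which, rock the worn one all the way over to its left, right, left and right again, and then stand the orange marker upright in the white square of its stand. Also put the bearing job's tools away: take all the octagonal drifts out of the cluttered tray and click each fully down into the clip of its own size on the rail (smallest nearest the robot, coloured dots as the bands on the drifts), centred across the rail, and leave the other things in the tray.

Things in the scene. Friction and masses are not known exactly. Their poses are not given: they have to be found in the camera images.
- drift_12: bearing drift: a solid octagonal steel bar, 12 mm across flats, 96 mm long, green band round each end; may be absent. Origin at its very centre; its y axis runs along the bar (it lies on any flat; either way round is the same). Starts lying roughly along the tray's x axis on the tray floor.
- drift_18: bearing drift: a solid octagonal steel bar, 18 mm across flats, 108 mm long, yellow band round each end; may be absent. Origin at its very centre; its y axis runs along the bar (it lies on any flat; either way round is the same). Starts lying roughly along the tray's x axis on the tray floor.
- drift_24: bearing drift: a solid octagonal steel bar, 24 mm across flats, 120 mm long, blue band round each end; may be absent. Origin at its very centre; its y axis runs along the bar (it lies on any flat; either way round is the same). Starts lying roughly along the tray's x axis on the tray floor.
- drift_30: bearing drift: a solid octagonal steel bar, 30 mm across flats, 132 mm long, red band round each end; may be absent. Origin at its very centre; its y axis runs along the bar (it lies on any flat; either way round is the same). Starts lying roughly along the tray's x axis on the tray floor.
- clip_12 (a point): clip for the 12 mm drift (green dot on the wood): this point is where the centre of the drift comes to lie, at a height of 32 mm above the bench. Axes as the rail's. Pressed straight down with about 5 to 10 N the drift spreads the flared spring jaws (tops about 50 mm above the bench) and snaps under their lips.
- clip_18 (a point): clip for the 18 mm drift (yellow dot on the wood): this point is where the centre of the drift comes to lie, at a height of 35 mm above the bench. Axes as the rail's. Pressed straight down with about 5 to 10 N the drift spreads the flared spring jaws (tops about 55 mm above the bench) and snaps under their lips.
- clip_24 (a point): clip for the 24 mm drift (blue dot on the wood): this point is where the centre of the drift comes to lie, at a height of 38 mm above the bench. Axes as the rail's. Pressed straight down with about 5 to 10 N the drift spreads the flared spring jaws (tops about 59 mm above the bench) and snaps under their lips.
- clip_30 (a point): clip for the 30 mm drift (red dot on the wood): this point is where the centre of the drift comes to lie, at a height of 41 mm above the bench. Axes as the rail's. Pressed straight down with about 5 to 10 N the drift spreads the flared spring jaws (tops about 63 mm above the bench) and snaps under their lips.
- rail: fixed wooden base 260 x 105 x 10 mm, four pairs of spring clips in a row along its x axis, 60 mm apart, smallest at its -x end (nearest the robot). Origin: centre of the underside. A drift lies across it, along the rail's y axis, on saddles 26 mm above the bench. Jaws and saddles stand 29 to 43 mm either side of the middle; the middle is free for fingers, down to the wood.
- tray: fixed grey tray 240 (x) x 300 (y) x 35 mm, walls and floor 4 mm thick; origin: centre of the underside. Holds the drifts (near half) and the other things (far half).
- stand_a: fixed bench stand: base plate 200 (x) x 84 (y) x 4 mm, two cheeks 98 mm high, outer faces 37 mm either side. Origin on the bench under the axle; x points away from the robot, y (along the axle) left. Its rubber-tyred wheel is 120 mm in diameter, 30 mm wide, axle 85 mm above the bench. One of the two wheels has a worn bearing, the other is sound; they look alike.
- stand_b: the other stand with a wheel, same make and sizes as stand_a.
- hub_a (a joint): rocking angle (rad) of the wheel of stand_a about the stand's x axis through the axle's middle: 0 straight, positive when the top of the tyre leans left (stand's +y), negative right. A worn bearing lets it rock about 0.14 rad each way to a stop, with about 1.5 N at the tyre; a sound one less than 0.01 rad. It stays where it is left.
- hub_b (a joint): the same for the wheel of stand_b.
- tyre_top_a (a point): middle of the top of the tyre of stand_a, 145 mm above the bench; 60 mm above the axle. The tyre's sides are crowned: widest (30 mm) 10 mm below this point. Push it from either side with loosely closed fingers; a hard grip hinders the rocking.
- tyre_top_b (a point): middle of the top of the tyre of stand_b.
- square_a (a point): centre of the white painted square (58 mm inside) on top of the base plate of stand_a, 100 mm in front of the axle (towards the robot), 4 mm above the bench; x and y as the stand's.
- square_b (a point): centre of the white painted square on the base plate of stand_b.
- marker: loose marker: heavy black foot 50 x 50 x 12 mm with an upright orange plate 10 mm thick (y), 32 mm wide (x), up to 110 mm height. Origin: centre of the underside; z up.
- nail_jar: loose jar of nails with a red lid, 62 mm in diameter, 82 mm high, in the tray; origin at the centre of its underside
- chuck_key: loose steel chuck key 60x70x18 mm, in the tray; origin on its underside
- wood_block: loose wooden offcut 50x70x50 mm, in the tray; origin at the centre of its underside

How it is judged:
On the way, in this order (a step that is already met when the one before it is completed fails the run):
1. the worn wheel is rocked over to its left stop (value of joint hub_a above 0.105 rad), for 0.1 s.
2. the worn wheel is rocked over to its right stop (value of joint hub_a below -0.105 rad), for 0.1 s.
3. the worn wheel is rocked over to its left stop (value of joint hub_a above 0.105 rad), for 0.1 s.
4. the worn wheel is rocked over to its right stop (value of joint hub_a below -0.105 rad), for 0.1 s.
5. then the marker stands on the square of the worn wheel's stand (horizontal distance between marker and square_a below 0.02 m and height (world z) of marker below 0.01 m and angle between marker's own z axis and vertical below 0.15 rad), for 0.2 s.
At the end, for the whole second after the job is handed in: Marker upright (0.15 rad) within 20 mm of the centre of the square on the worn wheel's stand; each drift present in its clip: within 5 mm along the rail, 15 mm across, 4 mm in height, 0.1 rad of the rail's y axis; jar, chuck key and wood block still in the tray; all at rest (all of step 5 and linear speed of each of marker, drift_12, drift_18, drift_24, drift_30 below 0.02 m/s and x of drift_12 in the frame of clip_12 between -0.005 and 0.005 m and y of drift_12 in the frame of clip_12 between -0.015 and 0.015 m and z of drift_12 in the frame of clip_12 between -0.004 and 0.004 m and angle between the y axis of drift_12 and the y axis of clip_12, either way round below 0.1 rad and x of drift_18 in the frame of clip_18 between -0.005 and 0.005 m and y of drift_18 in the frame of clip_18 between -0.015 and 0.015 m and z of drift_18 in the frame of clip_18 between -0.004 and 0.004 m and angle between the y axis of drift_18 and the y axis of clip_18, either way round below 0.1 rad and x of drift_24 in the frame of clip_24 between -0.005 and 0.005 m and y of drift_24 in the frame of clip_24 between -0.015 and 0.015 m and z of drift_24 in the frame of clip_24 between -0.004 and 0.004 m and angle between the y axis of drift_24 and the y axis of clip_24, either way round below 0.1 rad and x of drift_30 in the frame of clip_30 between -0.005 and 0.005 m and y of drift_30 in the frame of clip_30 between -0.015 and 0.015 m and z of drift_30 in the frame of clip_30 between -0.004 and 0.004 m and angle between the y axis of drift_30 and the y axis of clip_30, either way round below 0.1 rad and x of nail_jar in the frame of tray between -0.12 and 0.12 m and y of nail_jar in the frame of tray between -0.15 and 0.15 m and height (world z) of each of nail_jar, chuck_key, wood_block below 0.03 m and x of chuck_key in the frame of tray between -0.12 and 0.12 m and y of chuck_key in the frame of tray between -0.15 and 0.15 m and x of wood_block in the frame of tray between -0.12 and 0.12 m and y of wood_block in the frame of tray between -0.15 and 0.15 m); the robot touches nothing.
Of drift_12, drift_18, drift_24, drift_30 only 3 to 4 are there at a start; the rules pass over those that are not, and their reading is None.
At some moment in a run one of marker may be knocked a few centimetres aside while the robot is not near it.
Once in a run the grip may slacken for a moment while it holds something.
It also fails if it takes over 210 s, if anything falls off the work surface, if the arm or the gripper's body presses on something with over 40 N, if the wrist force passes 120 N, or if a joint passes its speed limit or range.

## Robot

A 7-joint arm with a two-finger parallel gripper is mounted at the origin on a cart in front of the work surface, level with it; the furniture and walls round the work are solid. World frame = base frame: x ahead of the robot, y to its left, z up, the work surface at z = 0. Lengths are in m, angles in rad, forces in N, time in s.
With the tool pointing down it reaches from about 0.35 to 0.9 m from the base axis. Payload 8.1 kg.
Tool frame: the origin (TCP) lies between the finger pads; the fingertips stand 19 mm ahead of it and the grasp point (between the pads) is the TCP; y points along the fingers, x is the direction in which the jaws open and shut, and the axes are right-handed (so a half turn about y gives the same grasp; the last joint's range is limited). The gripper opens to 92 mm and grips with 3 to 60 N. Pads are 19 mm wide; open, the fingers measure 130 mm over their backs; the gripper's body (75 mm by 190 mm) begins 47 mm behind the grasp point.
Start: joints at [-1.284, 0.434, 0.025, 1.573, -0.012, 1.134, -0.075], TCP at [0.238, 0.578, 0.246] pointing down, gripper open.
Joint ranges: [-2.62, 2.62], [-0.44, 2.09], [-1.27, 1.32], [0.08, 2.57], [-1.32, 4.46], [0.12, 2], [-2.74, 2.74]. Speed limits (rad/s): [2.22, 2.22, 3.01, 3.01, 3.14, 3.14, 3.14].

## Interface

Orientations are given as a rotation vector (axis times angle).
In Python, from cell import arm gives the robot as it stands.
- The arm moves only by the tool move_arm, never from a script. Its argument "series" is a list of rows, each an object of numbers: "x", "y", "z": the shift along the tool's x, y, z in cm; "rx", "ry", "rz": the turn, a rotation vector about the tool's x, y, z in rad. In form: [{"x": .., "y": .., "z": .., "rx": .., "ry": .., "rz": ..}, ...]. A call has 1 to 12 rows; each row shifts and turns the pose as measured when the row begins, along the tool's axes as they then stand; what a row does not reach is not made up. A row lasts 1/8 s, in which the tool goes at most 62.5 mm and 10.7 degrees, less where a joint would pass 70% of its speed; a pose out of reach is approached as far as the arm can. A call is refused whole if a number of a shift passes 6.25 or a number of a turn 0.188, either way. A call with a gripper value outside its range is refused whole. "jaw" is the finger opening in cm, from 0 to 9.18, set as the call begins (left out, the last holds). The fingers move at their own pace and stop on an object; "newtons" is the grip in N (left out, the last holds). Time passes only in rows, so rows that do not move let the fingers close. It gives the time, the measured TCP pose, the force and the opening at its end, in the units of the state.
- arm.observe(): the state, without advancing time (a new reading comes with each control period).
- arm.get_image(name): name is "scene" or "top"; returns the picture (420x560x3 uint8, blue, green, red); there is no depth.
- arm.camera_params(name): a dict with "K" (3x3 intrinsics, pixels), "R" (3x3) and "t" (3): a world point X has camera coordinates R X + t. Camera axes: x right, y down, z forward; pixel columns grow to the right and rows downward; lengths in m; the calibration is good to about 2 mm. A picture is of the moment at which its call begins. camera_params takes no time and is no camera call.
- arm.sign_off(): hands the job in, once; it reports no verdict.
The state is a dict: "clock": time; "joints": joint angles; "dq": joint speeds; "joint_efforts": joint torques, N m; "position": TCP position; "ee_rot": TCP orientation; "force": force on the tool from outside, world axes, zero at the start; "ft_torque": the same for the moment, N m; "width": opening from 0.0 (shut) to 1.0 (fully open).
Only numpy, scipy, OpenCV 4.12 (cv2) and the standard library are available. Lean on these libraries where they do the work, as an engineer would, in place of code of your own. Each camera call takes 0.05 s, during which the arm holds its last target.

## Working session

There is one attempt and no reset: what is moved stays moved. The work goes in short steps, Python scripts to look and compute and a tool call to move; the robot and the scene stay as the last step left them, time stands still between calls to the robot, and variables do not carry over. Pictures are saved under pics/ and viewed, and the job is handed in when it is done.

Besides the shell and the picture viewer there is one more tool, called after "Emit:" as name(argument=value, ...) on one line, values as JSON. move_arm: Moves the arm, as the interface text tells. Its arguments: {"type":"object","properties":{"series":{"type":"array","items":{"type":"object","properties":{"x":{"type":"number"},"y":{"type":"number"},"z":{"type":"number"},"rx":{"type":"number"},"ry":{"type":"number"},"rz":{"type":"number"}}}},"jaw":{"type":"number"},"newtons":{"type":"number"}},"required":["series"]}

```bash
ls; mkdir -p pics; python3 - <<'E'
from cell import arm
import cv2,numpy as np
s=arm.observe()
print(s)
for n in("scene","top"):
    im=arm.get_image(n); cv2.imwrite(f"pics/{n}0.png",im)
    p=arm.camera_params(n); print(n,p)
E
```

```text
pics
{'clock': 0.0, 'joints': array([-1.28359063,  0.4352349 ,  0.02495684,  1.57409432, -0.01158955,
        1.13401774, -0.07510484]), 'dq': array([-4.00247254e-04, -3.72873258e-04,  8.38992917e-04, -7.43865107e-04,
        1.19747188e-03, -1.25962343e-05,  7.92226558e-04]), 'joint_efforts': array([-5.65109385e-04, -6.67827201e+01,  9.84249003e-01, -3.14460039e+01,
       -6.06480846e-02,  4.27859975e-02,  1.77134852e-04]), 'position': array([0.23736518, 0.57764328, 0.24493845]), 'ee_rot': array([-1.36982513, -0.91651219,  0.91856987]), 'force': array([ 0.47942995, -0.36778274, -0.37923455]), 'ft_torque': array([ 0.02141446, -0.00690881,  0.02724226]), 'width': 0.994947025904222}
scene {'K': array([[540.65157009,   0.        , 278.58323633],
       [  0.        , 540.65157009, 207.45316668],
       [  0.        ,   0.        ,   1.        ]]), 'R': array([[-4.74792507e-01, -8.80097765e-01, -5.52772957e-06],
       [-5.73902945e-01,  3.09612204e-01, -7.58139626e-01],
       [ 6.67238702e-01, -3.59955841e-01, -6.52092254e-01]]), 't': array([0.31113422, 0.33663234, 1.32272022])}
top {'K': array([[443.57413824,   0.        , 280.23255404],
       [  0.        , 443.57413824, 217.10371527],
       [  0.        ,   0.        ,   1.        ]]), 'R': array([[-0.00145286, -0.9999833 , -0.00559399],
       [-0.99588477,  0.00195377, -0.09060739],
       [ 0.09061681,  0.00543933, -0.99587098]]), 't': array([0.06028794, 0.50214494, 1.19449555])}
```

View pics/scene0.png

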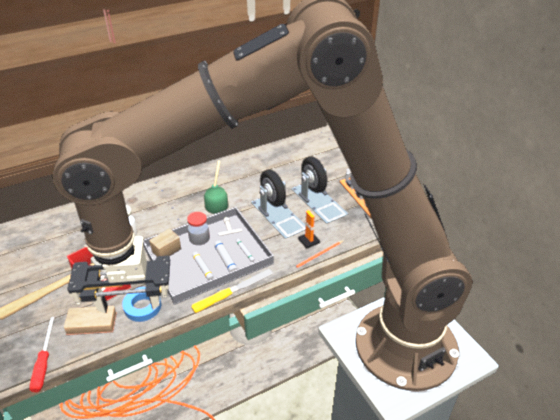

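View pics/top0.png

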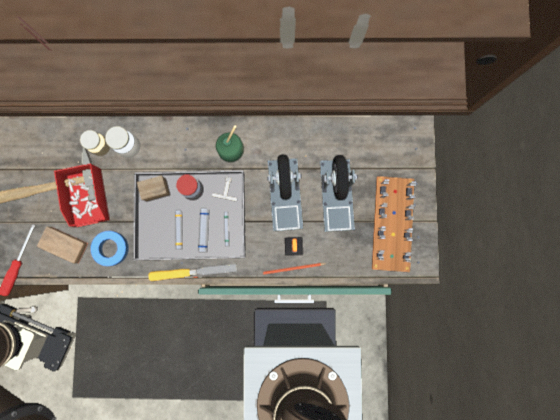

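```bash
cat > h.py <<'E'
from cell import arm
import cv2,numpy as np
from scipy.spatial.transform import Rotation as R
def proj(n,X):
    p=arm.camera_params(n); c=np.atleast_2d(X)@p['R'].T+p['t']; u=c@p['K'].T; return (u[:,:2]/u[:,2:])
def pix(n,u,v,z):
    p=arm.camera_params(n); d=p['R'].T@np.linalg.inv(p['K'])@[u,v,1]; o=-p['R'].T@p['t']
    return o+d*(z-o[2])/d[2]
def crop(n,x0,y0,x1,y1,f,name):
    im=arm.get_image(n); c=im[y0:y1,x0:x1]; cv2.imwrite("pics/"+name,cv2.resize(c,None,fx=f,fy=f,interpolation=cv2.INTER_CUBIC))
E
python3 - <<'E'
from h import *
s=arm.observe();print(R.from_rotvec(s['ee_rot']).as_matrix().round(3))
im=cv2.imread("pics/top0.png")
cv2.imwrite("pics/t_l.png",cv2.resize(im[0:420,0:280],None,fx=1.42*1.0,fy=1.42))
E
```

```text
[[ 0.38  -0.    -0.925]
 [ 0.925 -0.001  0.38 ]
 [-0.001 -1.    -0.   ]]
```

```bash
python3 - <<'E'
from h import *
im=cv2.imread("pics/top0.png")
def c(x0,y0,x1,y1,f,n): cv2.imwrite("pics/"+n,cv2.resize(im[y0:y1,x0:x1],None,fx=f,fy=f,interpolation=cv2.INTER_CUBIC))
c(128,164,253,264,6,"a.png")
c(253,145,363,265,5,"b.png")
c(363,165,428,280,5,"c.png")
E
```

```text
(no output)
```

View pics/a.png

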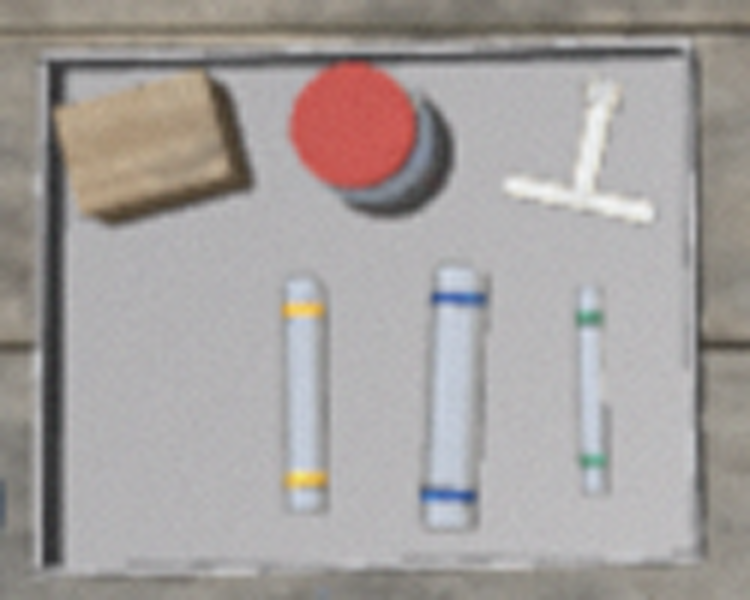

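View pics/b.png

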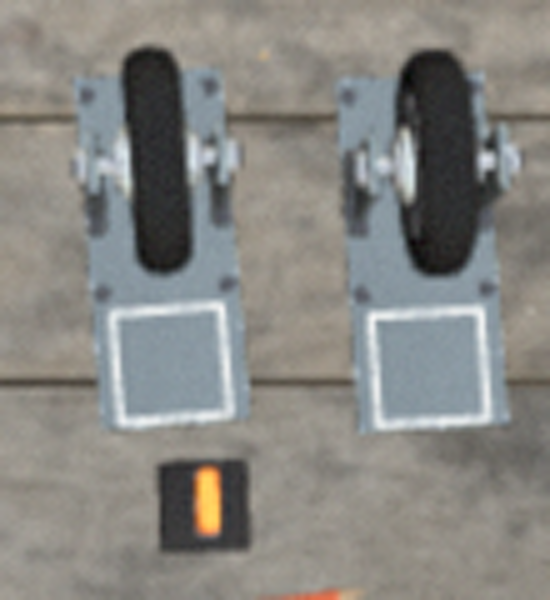

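View pics/c.png

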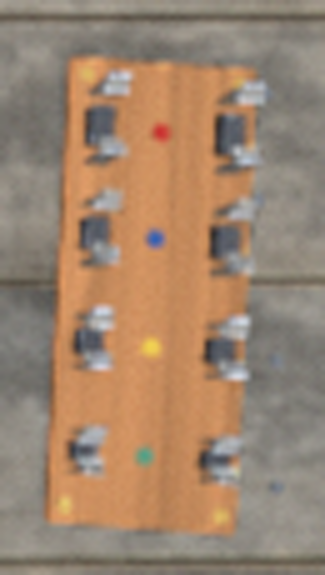

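```bash
cat >> h.py <<'E'
def cp(x,y,x0,y0,f,z,n="top"): return pix(n,x0+(x+.5)/f-.5,y0+(y+.5)/f-.5,z)
E
python3 - <<'E'
from h import *
np.set_printoptions(precision=4,suppress=True)
p=arm.camera_params("top");print("cam",-p['R'].T@p['t'])
print("tray corners",[cp(*c,128,164,6,.035)[:2] for c in [(42,58),(692,40),(700,560),(42,568)]])
for n,b,d,L in [("18",[(304,310),(306,481)],.018,.108),("24",[(459,298),(448,496)],.024,.12),("12",[(589,318),(593,461)],.012,.096)]:
    a,b=[cp(*q,128,164,6,.004+d) for q in b]; v=a-b; print(n,(a+b)/2,np.degrees(np.arctan2(v[1],v[0])),np.linalg.norm(v))
for n,c in [("18",[(302,278),(306,510)]),("24",[(458,267),(450,528)]),("12",[(590,288),(596,492)])]:
    a,b=[cp(*q,128,164,6,.015) for q in c]; v=a-b; print(n,(a+b)/2,np.linalg.norm(v))
for n,c in [("sqL",[(110,310),(224,304),(234,413),(120,424)]),("sqR",[(369,314),(485,308),(493,420),(379,428)])]:
    P=np.array([cp(*q,253,145,5,.004)[:2] for q in c]); x=P[0]-P[3]+P[1]-P[2]; x/=np.linalg.norm(x); m=P.mean(0); ax=m+.1*x
    print(n,m,np.linalg.norm(P[0]-P[1]),np.linalg.norm(P[0]-P[3]),"x",x,np.degrees(np.arctan2(x[1],x[0])),"axle",ax,
     "proj top", (proj("top",[ax[0],ax[1],.145])[0]-[253,145])*5, "axle px",(proj("top",[ax[0],ax[1],.085])[0]-[253,145])*5)
P=np.array([cp(*q,253,145,5,.012)[:2] for q in [(162,463),(249,461),(249,549),(161,550)]]);print("marker",P.mean(0),P)
print(cp(208,468,253,145,5,.11),cp(208,535,253,145,5,.11))
D=[cp(*q,363,165,5,.010) for q in [(145,456),(151,347),(155,239),(161,132)]]
print("dots",np.array(D)); print(np.linalg.norm(np.diff(D,axis=0),axis=1))
P=np.array([cp(*q,363,165,5,.010)[:2] for q in [(70,58),(257,70),(235,534),(50,520)]]);print("rail",P.mean(0),P)
E
```

```text
cam [0.3919 0.0528 1.2354]
tray corners [array([0.6229, 0.4593]), array([0.6305, 0.1616]), array([0.3935, 0.1566]), array([0.3904, 0.4527])]
18 [0.4688 0.3388 0.022 ] 1.7792027189124069 0.07835389271405924
24 [0.4677 0.2698 0.028 ] -2.3605936000799908 0.09026104533522088
12 [0.4717 0.2087 0.016 ] 2.1507245972288045 0.0658505728043574
18 [0.4701 0.3409 0.015 ] 0.10695115216520355
24 [0.4684 0.2719 0.015 ] 0.12017769917019637
12 [0.4716 0.208  0.015 ] 0.09401984268625158
sqL [0.5039 0.0407] 0.06378497631933654 0.06405146738984102 x [0.9963 0.0862] 4.944579914144553 axle [0.6035 0.0493] proj top [154.8385 135.8932] axle px [154.5196 157.7674]
sqR [ 0.5009 -0.1038] 0.06484050310825169 0.06393211551038085 x [0.9978 0.0657] 3.7681883952636457 axle [ 0.6007 -0.0973] proj top [449.3074 140.6711] axle px [433.8688 162.3198]
marker [0.424  0.0227] [[ 0.4476  0.0464]
 [ 0.4486 -0.0016]
 [ 0.4002 -0.0013]
 [ 0.3997  0.0471]]
[0.4405 0.0236 0.11  ] [0.4066 0.0238 0.11  ]
dots [[ 0.396  -0.2464  0.01  ]
 [ 0.456  -0.2512  0.01  ]
 [ 0.5159 -0.2549  0.01  ]
 [ 0.5758 -0.2597  0.01  ]]
[0.0601 0.06   0.0601]
rail [ 0.4857 -0.253 ] [[ 0.6177 -0.2099]
 [ 0.6106 -0.314 ]
 [ 0.3534 -0.2946]
 [ 0.3612 -0.1936]]
```

```bash
cat >> h.py <<'E'
def st():
    s=arm.observe(); M=R.from_rotvec(s['ee_rot']).as_matrix()
    print("t",round(s['clock'],2),"pos",s['position'].round(4),"head",round(np.degrees(np.arctan2(M[1,0],M[0,0])),2),"tilt",np.degrees(M[2,[0,2]]).round(2),"F",s['force'].round(2),"w mm",round(s['width']*91.8,1),"j7",s['joints'][6].round(2))
    return s,M
def goto(x,y,z,head=None):
    s,M=st(); d=M.T@(np.array([x,y,z])-s['position'])*100
    print("delta tool cm",d.round(2),"norm",np.linalg.norm(d).round(2))
    if head is not None:
        a=np.radians(head); T=np.array([[np.cos(a),0,-np.sin(a)],[np.sin(a),0,np.cos(a)],[0,-1,0]])
        T=T.T
        T=np.column_stack([[np.cos(a),np.sin(a),0],[0,0,-1],[-np.sin(a),np.cos(a),0]])
        rv=R.from_matrix(M.T@T).as_rotvec(); print("turn",rv.round(3))
        d2=T.T@(np.array([x,y,z])-s['position'])*100; print("delta after turn",d2.round(2))
E
python3 - <<'E'
from h import *
goto(.6,-.095,.30,93.8)
E
```

```text
t 0.1 pos [0.2374 0.5777 0.245 ] head 67.66 tilt [-0.08 -0.01] F [-0.72 -0.08  0.27] w mm 91.7 j7 -0.08
delta tool cm [-48.45  -5.42 -59.11] norm 76.62
turn [-0.    -0.456 -0.001]
delta after turn [-69.53  -5.5  -31.72]
```

Emit:
move_arm(series=[{"y": -4},{"y": -2},{"ry": -0.15},{"ry": -0.15},{"ry": -0.15}], jaw=4.5, newtons=20)

```text
invalid input
```

```bash
python3 - <<'E'
from h import *
goto(.6,-.095,.30,93.8)
E
```

```text
t 0.1 pos [0.2374 0.5777 0.245 ] head 67.66 tilt [-0.08 -0.01] F [-0.72 -0.08  0.27] w mm 91.7 j7 -0.08
delta tool cm [-48.45  -5.42 -59.11] norm 76.62
turn [-0.    -0.456 -0.001]
delta after turn [-69.53  -5.5  -31.72]
```

Emit:
move_arm(series=[{"x": 0,"y": -4,"z": 0,"rx": 0,"ry": 0,"rz": 0},{"x": 0,"y": -2,"z": 0,"rx": 0,"ry": -0.15,"rz": 0},{"x": 0,"y": 0,"z": 0,"rx": 0,"ry": -0.15,"rz": 0},{"x": 0,"y": 0,"z": 0,"rx": 0,"ry": -0.15,"rz": 0}], jaw=4.5, newtons=20)

```text
clock: 0.6
position: [0.2369, 0.5768, 0.3048]
ee_rot: [-1.177, -1.259, 1.268]
force: [-0.3, -0.0, -0.2]
width: 0.614
```

```bash
python3 - <<'E'
from h import *
goto(.6,-.095,.30,93.8)
E
```

```text
t 0.6 pos [0.2369 0.5768 0.3048] head 94.19 tilt [-0.32  0.11] F [-0.31 -0.01 -0.24] w mm 56.3 j7 0.35
delta tool cm [-69.65   0.81 -31.31] norm 76.37
turn [-0.002  0.007 -0.006]
delta after turn [-69.44   0.48 -31.78]
```

Emit:
move_arm(series=[{"x": -5,"y": 0,"z": -2.25,"rx": 0,"ry": 0,"rz": 0},{"x": -5,"y": 0,"z": -2.25,"rx": 0,"ry": 0,"rz": 0},{"x": -5,"y": 0,"z": -2.25,"rx": 0,"ry": 0,"rz": 0},{"x": -5,"y": 0,"z": -2.25,"rx": 0,"ry": 0,"rz": 0},{"x": -5,"y": 0,"z": -2.25,"rx": 0,"ry": 0,"rz": 0},{"x": -5,"y": 0,"z": -2.25,"rx": 0,"ry": 0,"rz": 0},{"x": -5,"y": 0,"z": -2.25,"rx": 0,"ry": 0,"rz": 0},{"x": -5,"y": 0,"z": -2.25,"rx": 0,"ry": 0,"rz": 0},{"x": -5,"y": 0,"z": -2.25,"rx": 0,"ry": 0,"rz": 0},{"x": -5,"y": 0,"z": -2.25,"rx": 0,"ry": 0,"rz": 0},{"x": -5,"y": 0,"z": -2.25,"rx": 0,"ry": 0,"rz": 0},{"x": -5,"y": 0,"z": -2.25,"rx": 0,"ry": 0,"rz": 0}])

```text
clock: 2.1
position: [0.5578, -0.0157, 0.3039]
ee_rot: [-1.169, -1.263, 1.28]
force: [0.7, 0.8, 0.2]
width: 0.489
```

```bash
python3 - <<'E'
from h import *
goto(.6,-.095,.20,93.8)
im=arm.get_image("scene"); cv2.imwrite("pics/s1.png",im)
cv2.imwrite("pics/s1c.png",cv2.resize(im[130:260,220:400],None,fx=4,fy=4,interpolation=cv2.INTER_CUBIC))
E
```

```text
t 2.1 pos [ 0.5578 -0.0157  0.3039] head 94.85 tilt [-0.39  0.37] F [0.7  0.82 0.17] w mm 44.9 j7 1.67
delta tool cm [-8.19 10.43 -3.6 ] norm 13.74
turn [-0.006  0.018 -0.007]
delta after turn [-8.19 10.39 -3.68]
```

View pics/s1c.png

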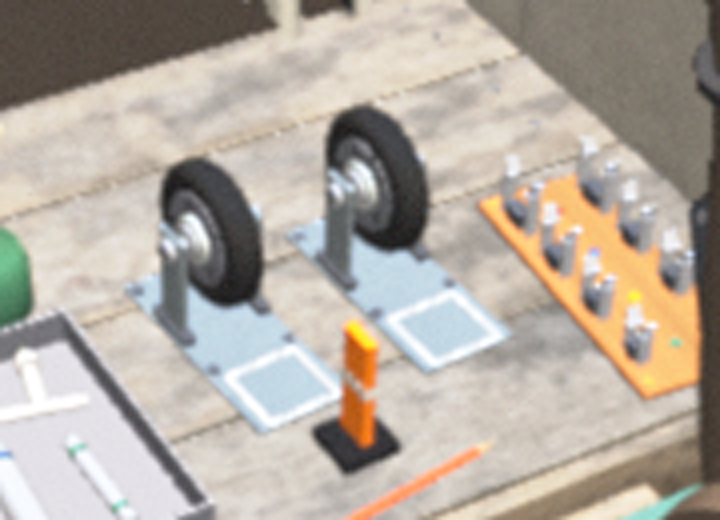

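Emit:
move_arm(series=[{"x": -4.1,"y": 2,"z": -1.8,"rx": 0,"ry": 0.009,"rz": 0},{"x": -4.1,"y": 2,"z": -1.9,"rx": 0,"ry": 0.009,"rz": 0},{"x": 0,"y": 4,"z": 0,"rx": -0.006,"ry": 0,"rz": -0.007},{"x": 0,"y": 0,"z": 0,"rx": 0,"ry": 0,"rz": 0}], jaw=5.6)

```text
clock: 2.65
position: [0.6036, -0.1085, 0.2217]
ee_rot: [-1.187, -1.247, 1.254]
force: [-0.4, -0.3, 1.1]
width: 0.615
```

```bash
python3 - <<'E'
from h import *
goto(.6,-.095,.145,93.8)
im=arm.get_image("top")
cv2.imwrite("pics/t2c.png",cv2.resize(im[145:265,253:363],None,fx=5,fy=5,interpolation=cv2.INTER_CUBIC))
E
```

```text
t 2.65 pos [ 0.6036 -0.1085  0.2217] head 93.14 tilt [-0.31  0.02] F [-0.43 -0.3   1.13] w mm 56.4 j7 1.86
delta tool cm [1.41 7.66 0.29] norm 7.79
turn [-0.    -0.011 -0.005]
delta after turn [1.37 7.67 0.27]
```

View pics/t2c.png

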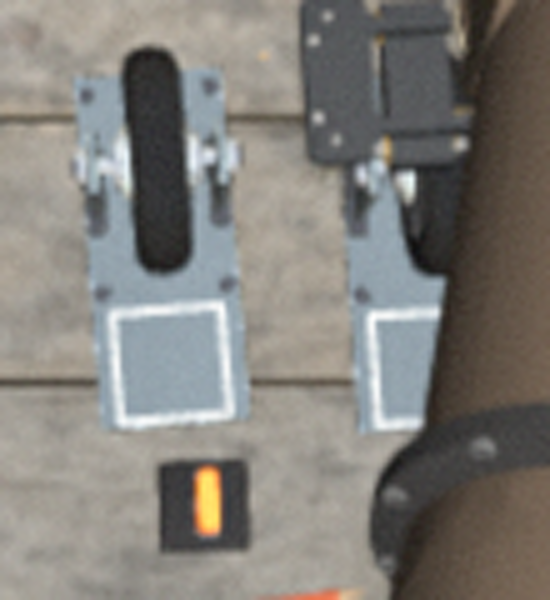

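Emit:
move_arm(series=[{"x": 1.4,"y": 2,"z": 0.3,"rx": 0,"ry": -0.01,"rz": -0.004},{"x": 0,"y": 2,"z": 0,"rx": 0,"ry": 0,"rz": 0},{"x": 0,"y": 1,"z": 0,"rx": 0,"ry": 0,"rz": 0},{"x": 0,"y": 0,"z": 0,"rx": 0,"ry": 0,"rz": 0}])

```text
clock: 3.2
position: [0.6052, -0.0924, 0.1803]
ee_rot: [-1.187, -1.269, 1.256]
force: [0.0, -0.3, -0.1]
width: 0.612
```

```bash
python3 - <<'E'
from h import *
goto(.6,-.095,.145,93.8)
E
```

```text
t 3.2 pos [ 0.6052 -0.0924  0.1803] head 93.96 tilt [-0.16 -0.74] F [ 0.05 -0.26 -0.12] w mm 56.2 j7 1.86
delta tool cm [-0.21  3.52  0.58] norm 3.58
turn [ 0.013  0.003 -0.003]
delta after turn [-0.22  3.53  0.53]
```

Emit:
move_arm(series=[{"x": -0.2,"y": 1.5,"z": 0.4,"rx": 0.01,"ry": 0,"rz": -0.003},{"x": 0,"y": 1.5,"z": 0,"rx": 0,"ry": 0,"rz": 0},{"x": 0,"y": 0.6,"z": 0,"rx": 0,"ry": 0,"rz": 0},{"x": 0,"y": 0,"z": 0,"rx": 0,"ry": 0,"rz": 0}])

```text
clock: 3.7
position: [0.6021, -0.0951, 0.1434]
ee_rot: [-1.179, -1.263, 1.258]
force: [-0.4, -0.1, 0.2]
width: 0.613
```

```bash
python3 - <<'E'
from h import *
goto(.6,-.095,.145,93.8)
E
```

```text
t 3.7 pos [ 0.6021 -0.0951  0.1434] head 93.95 tilt [ 0.   -0.24] F [-0.37 -0.07  0.21] w mm 56.3 j7 1.88
delta tool cm [ 0.02 -0.16  0.21] norm 0.27
turn [0.004 0.003 0.   ]
delta after turn [ 0.02 -0.16  0.21]
```

Emit:
move_arm(series=[{"x": 0.5,"y": 0,"z": 0,"rx": 0,"ry": 0,"rz": 0},{"x": 0.5,"y": 0,"z": 0,"rx": 0,"ry": 0,"rz": 0},{"x": 0,"y": 0,"z": 0,"rx": 0,"ry": 0,"rz": 0}], jaw=4.6)

```text
clock: 4.08
position: [0.6019, -0.0854, 0.1443]
ee_rot: [-1.181, -1.263, 1.257]
force: [0.3, -0.3, -0.6]
width: 0.503
```

Emit:
move_arm(series=[{"x": 0.3,"y": 0,"z": 0,"rx": 0,"ry": 0,"rz": 0},{"x": 0,"y": 0,"z": 0,"rx": 0,"ry": 0,"rz": 0}])

```text
clock: 4.32
position: [0.6019, -0.0836, 0.1447]
ee_rot: [-1.183, -1.262, 1.258]
force: [0.5, -2.6, -0.6]
width: 0.5
```

Emit:
move_arm(series=[{"x": 0.3,"y": 0,"z": 0,"rx": 0,"ry": 0,"rz": 0},{"x": 0,"y": 0,"z": 0,"rx": 0,"ry": 0,"rz": 0}])

```text
clock: 4.58
position: [0.6018, -0.0836, 0.1447]
ee_rot: [-1.188, -1.259, 1.258]
force: [-0.0, -2.2, -0.2]
width: 0.502
```

Emit:
move_arm(series=[{"x": 0.8,"y": 0,"z": 0,"rx": 0,"ry": 0,"rz": 0},{"x": 0.8,"y": 0,"z": 0,"rx": 0,"ry": 0,"rz": 0}])

```text
clock: 4.82
position: [0.6009, -0.0807, 0.1449]
ee_rot: [-1.206, -1.246, 1.262]
force: [3.1, -27.9, -9.3]
width: 0.499
```

Emit:
move_arm(series=[{"x": 1.0,"y": 0,"z": 0,"rx": 0,"ry": 0,"rz": 0},{"x": 1.0,"y": 0,"z": 0,"rx": 0,"ry": 0,"rz": 0}])

```text
clock: 5.08
position: [0.6001, -0.08, 0.1444]
ee_rot: [-1.231, -1.227, 1.266]
force: [5.1, -29.7, -9.9]
width: 0.504
```

```bash
python3 - <<'E'
from h import *
goto(.6,-.095,.145,93.8)
E
```

```text
t 5.08 pos [ 0.6001 -0.08    0.1444] head 92.3 tilt [-2.53 -0.65] F [  5.14 -29.66  -9.86] w mm 46.3 j7 1.78
delta tool cm [-1.5   0.01  0.07] norm 1.5
turn [ 0.011 -0.026 -0.044]
delta after turn [-1.49 -0.06  0.11]
```

Emit:
move_arm(series=[{"x": -0.7,"y": 0,"z": 0,"rx": 0,"ry": 0,"rz": 0},{"x": -0.5,"y": 0,"z": 0,"rx": 0,"ry": 0,"rz": 0},{"x": 0,"y": 0,"z": 0,"rx": 0,"ry": 0,"rz": 0}])

```text
clock: 5.45
position: [0.6003, -0.0923, 0.1447]
ee_rot: [-1.231, -1.226, 1.265]
force: [0.5, 0.9, -0.3]
width: 0.499
```

```bash
python3 - <<'E'
from h import *
goto(.6,-.098,.145,93.8)
E
```

```text
t 5.45 pos [ 0.6003 -0.0923  0.1447] head 92.22 tilt [-2.51 -0.62] F [ 0.46  0.94 -0.29] w mm 45.9 j7 1.8
delta tool cm [-0.57 -0.01  0.05] norm 0.58
turn [ 0.01  -0.027 -0.044]
delta after turn [-0.57 -0.03  0.07]
```

Emit:
move_arm(series=[{"x": -0.3,"y": 0,"z": 0,"rx": 0.01,"ry": -0.027,"rz": -0.044},{"x": -0.3,"y": 0,"z": 0,"rx": 0,"ry": 0,"rz": 0}])

```text
clock: 5.7
position: [0.601, -0.0949, 0.1448]
ee_rot: [-1.173, -1.263, 1.258]
force: [0.9, 0.3, -0.4]
width: 0.503
```

Emit:
move_arm(series=[{"x": -0.4,"y": 0,"z": 0,"rx": 0,"ry": 0,"rz": 0},{"x": -0.4,"y": 0,"z": 0,"rx": 0,"ry": 0,"rz": 0}])

```text
clock: 5.95
position: [0.6017, -0.1009, 0.1448]
ee_rot: [-1.171, -1.264, 1.258]
force: [-0.6, 3.6, 0.9]
width: 0.504
```

Emit:
move_arm(series=[{"x": -0.4,"y": 0,"z": 0,"rx": 0,"ry": 0,"rz": 0},{"x": -0.4,"y": 0,"z": 0,"rx": 0,"ry": 0,"rz": 0}])

```text
clock: 6.2
position: [0.6025, -0.1074, 0.1448]
ee_rot: [-1.17, -1.266, 1.259]
force: [-0.6, 1.6, 2.2]
width: 0.503
```

Emit:
move_arm(series=[{"x": -0.4,"y": 0,"z": 0,"rx": 0,"ry": 0,"rz": 0},{"x": -0.4,"y": 0,"z": 0,"rx": 0,"ry": 0,"rz": 0}])

```text
clock: 6.45
position: [0.6032, -0.1129, 0.145]
ee_rot: [-1.166, -1.269, 1.257]
force: [-2.4, 14.3, 5.6]
width: 0.499
```

Emit:
move_arm(series=[{"x": -0.6,"y": 0,"z": 0,"rx": 0,"ry": 0,"rz": 0},{"x": -0.6,"y": 0,"z": 0,"rx": 0,"ry": 0,"rz": 0},{"x": -0.6,"y": 0,"z": 0,"rx": 0,"ry": 0,"rz": 0}])

```text
clock: 6.82
position: [0.6045, -0.1137, 0.1445]
ee_rot: [-1.141, -1.285, 1.252]
force: [-3.6, 16.8, 6.9]
width: 0.5
```

```bash
python3 - <<'E'
from h import *
goto(.601,-.095,.145,93.8)
E
```

```text
t 6.83 pos [ 0.6045 -0.1137  0.1445] head 95.01 tilt [1.77 0.11] F [-3.62 16.8   6.88] w mm 45.9 j7 1.95
delta tool cm [1.9  0.01 0.19] norm 1.91
turn [-0.002  0.021  0.031]
delta after turn [ 1.89 -0.05  0.23]
```

Emit:
move_arm(series=[{"x": 1.5,"y": 0,"z": 0.1,"rx": 0,"ry": 0.021,"rz": 0.031},{"x": 0.9,"y": 0,"z": 0.1,"rx": 0,"ry": 0,"rz": 0},{"x": 0.8,"y": 0,"z": 0,"rx": 0,"ry": 0,"rz": 0},{"x": 0.8,"y": 0,"z": 0,"rx": 0,"ry": 0,"rz": 0},{"x": 0.7,"y": 0,"z": 0,"rx": 0,"ry": 0,"rz": 0},{"x": 0.7,"y": 0,"z": 0,"rx": 0,"ry": 0,"rz": 0}])

```text
clock: 7.58
position: [0.5993, -0.0815, 0.1455]
ee_rot: [-1.205, -1.236, 1.263]
force: [3.7, -17.8, -5.2]
width: 0.503
```

```bash
python3 - <<'E'
from h import *
goto(.601,-.095,.145,93.8)
E
```

```text
t 7.58 pos [ 0.5993 -0.0815  0.1455] head 92.85 tilt [-1.39 -0.09] F [  3.68 -17.75  -5.23] w mm 46.2 j7 1.81
delta tool cm [-1.36  0.08 -0.1 ] norm 1.36
turn [ 0.001 -0.017 -0.024]
delta after turn [-1.36  0.05 -0.08]
```

Emit:
move_arm(series=[{"x": 0.7,"y": 0,"z": 0,"rx": 0,"ry": 0,"rz": 0},{"x": -1.5,"y": 0,"z": -0.1,"rx": 0,"ry": -0.02,"rz": -0.03},{"x": -0.9,"y": 0,"z": -0.1,"rx": 0,"ry": 0,"rz": 0},{"x": -0.8,"y": 0,"z": 0,"rx": 0,"ry": 0,"rz": 0},{"x": -0.8,"y": 0,"z": 0,"rx": 0,"ry": 0,"rz": 0},{"x": -0.7,"y": 0,"z": 0,"rx": 0,"ry": 0,"rz": 0},{"x": -0.7,"y": 0,"z": 0,"rx": 0,"ry": 0,"rz": 0},{"x": -0.7,"y": 0,"z": 0,"rx": 0,"ry": 0,"rz": 0}])

```text
clock: 8.57
position: [0.6049, -0.1136, 0.1446]
ee_rot: [-1.14, -1.284, 1.248]
force: [-3.1, 15.7, 8.0]
width: 0.502
```

Emit:
move_arm(series=[{"x": 1.5,"y": 0,"z": 0.1,"rx": 0,"ry": 0.021,"rz": 0.031},{"x": 0.9,"y": 0,"z": 0.1,"rx": 0,"ry": 0,"rz": 0},{"x": 0.8,"y": 0,"z": 0,"rx": 0,"ry": 0,"rz": 0},{"x": 0.8,"y": 0,"z": 0,"rx": 0,"ry": 0,"rz": 0},{"x": 0.7,"y": 0,"z": 0,"rx": 0,"ry": 0,"rz": 0},{"x": 0.7,"y": 0,"z": 0,"rx": 0,"ry": 0,"rz": 0},{"x": 0.7,"y": 0,"z": 0,"rx": 0,"ry": 0,"rz": 0},{"x": 0.7,"y": 0,"z": 0,"rx": 0,"ry": 0,"rz": 0}])

```text
clock: 9.57
position: [0.5994, -0.0813, 0.1451]
ee_rot: [-1.222, -1.22, 1.263]
force: [3.7, -16.9, -5.1]
width: 0.503
```

```bash
python3 - <<'E'
from h import *
goto(.601,-.095,.145,93.8)
E
```

```text
t 9.57 pos [ 0.5994 -0.0813  0.1451] head 92.11 tilt [-2.18 -0.11] F [  3.75 -16.88  -5.12] w mm 46.2 j7 1.79
delta tool cm [-1.37  0.06 -0.11] norm 1.38
turn [ 0.001 -0.029 -0.038]
delta after turn [-1.37  0.01 -0.07]
```

Final right stop, then centre and lift.

Emit:
move_arm(series=[{"x": -1.5,"y": 0,"z": -0.1,"rx": 0,"ry": -0.029,"rz": -0.038},{"x": -0.9,"y": 0,"z": -0.1,"rx": 0,"ry": 0,"rz": 0},{"x": -0.8,"y": 0,"z": 0,"rx": 0,"ry": 0,"rz": 0},{"x": -0.8,"y": 0,"z": 0,"rx": 0,"ry": 0,"rz": 0},{"x": -0.7,"y": 0,"z": 0,"rx": 0,"ry": 0,"rz": 0},{"x": -0.7,"y": 0,"z": 0,"rx": 0,"ry": 0,"rz": 0},{"x": -0.7,"y": 0,"z": 0,"rx": 0,"ry": 0,"rz": 0}])

```text
clock: 10.45
position: [0.6054, -0.1135, 0.1445]
ee_rot: [-1.138, -1.284, 1.249]
force: [-1.8, 15.5, 7.4]
width: 0.502
```

Emit:
move_arm(series=[{"x": 0.6,"y": 0,"z": 0,"rx": 0,"ry": 0.02,"rz": 0.03},{"x": 0,"y": -1,"z": 0,"rx": 0,"ry": 0,"rz": 0},{"x": 0,"y": -4,"z": 0,"rx": 0,"ry": 0,"rz": 0},{"x": 0,"y": -5,"z": 0,"rx": 0,"ry": 0,"rz": 0},{"x": 0,"y": -2,"z": 0,"rx": 0,"ry": 0,"rz": 0}])

```text
clock: 11.08
position: [0.6046, -0.1069, 0.2679]
ee_rot: [-1.167, -1.255, 1.261]
force: [0.7, -0.2, -1.4]
width: 0.501
```

```bash
python3 - <<'E'
from h import *
goto(.424,.023,.2,90)
im=arm.get_image("top"); cv2.imwrite("pics/t3.png",im)
cv2.imwrite("pics/t3c.png",cv2.resize(im[145:265,253:363],None,fx=5,fy=5,interpolation=cv2.INTER_CUBIC))
im=arm.get_image("scene"); cv2.imwrite("pics/s3c.png",cv2.resize(im[130:260,220:400],None,fx=4,fy=4,interpolation=cv2.INTER_CUBIC))
E
```

```text
t 11.07 pos [ 0.6046 -0.1069  0.2679] head 93.95 tilt [0.24 0.47] F [ 0.73 -0.18 -1.41] w mm 46.0 j7 1.86
delta tool cm [14.18  6.99 17.06] norm 23.26
turn [-0.008  0.069  0.004]
delta after turn [12.99  6.79 18.06]
```

View pics/t3c.png

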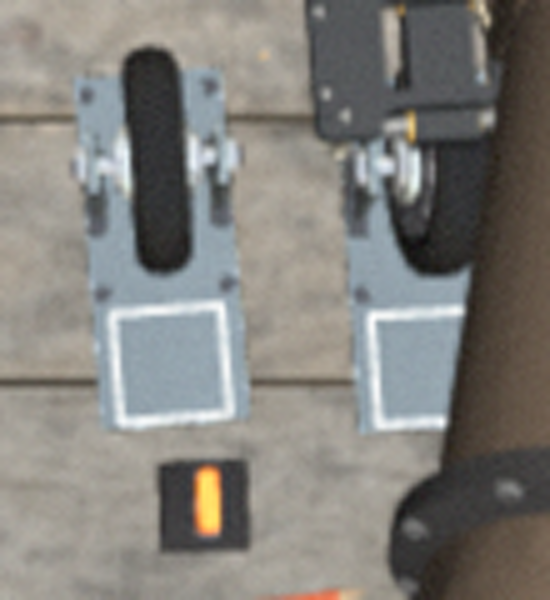

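View pics/s3c.png

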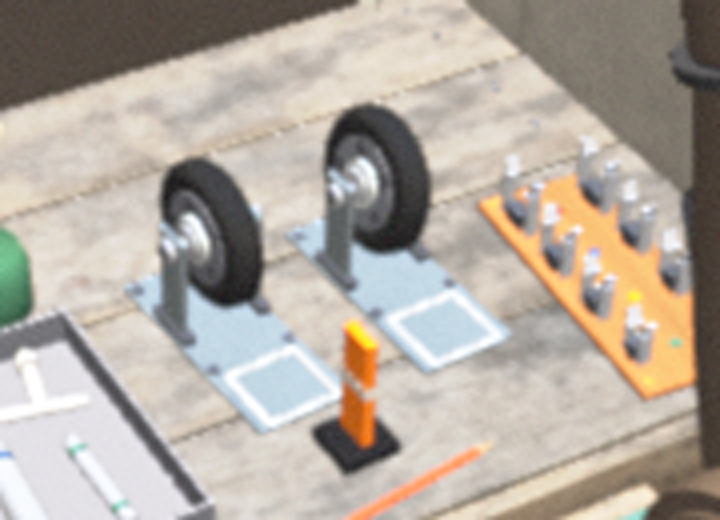

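Emit:
move_arm(series=[{"x": 0,"y": 0,"z": 0,"rx": -0.008,"ry": 0.069,"rz": 0.004},{"x": 2.6,"y": 0.5,"z": 3.6,"rx": 0,"ry": 0,"rz": 0},{"x": 2.6,"y": 0.5,"z": 3.6,"rx": 0,"ry": 0,"rz": 0},{"x": 2.6,"y": 0.5,"z": 3.6,"rx": 0,"ry": 0,"rz": 0},{"x": 2.6,"y": 0.5,"z": 3.6,"rx": 0,"ry": 0,"rz": 0},{"x": 2.6,"y": 0.5,"z": 3.6,"rx": 0,"ry": 0,"rz": 0},{"x": 0,"y": 0,"z": 0,"rx": 0,"ry": 0,"rz": 0}])

```text
clock: 12.05
position: [0.4171, 0.023, 0.2368]
ee_rot: [-1.21, -1.2, 1.211]
force: [1.0, -0.5, 0.3]
width: 0.498
```

```bash
python3 - <<'E'
from h import *
goto(.424,.0235,.15,90)
E
```

```text
t 12.05 pos [0.4171 0.023  0.2368] head 89.73 tilt [-0.19  0.31] F [ 0.96 -0.51  0.32] w mm 45.7 j7 1.42
delta tool cm [ 0.08  8.68 -0.74] norm 8.71
turn [-0.005 -0.005 -0.003]
delta after turn [ 0.05  8.68 -0.69]
```

Emit:
move_arm(series=[{"x": 0.05,"y": 4,"z": -0.7,"rx": -0.005,"ry": -0.005,"rz": -0.003},{"x": 0,"y": 4,"z": 0,"rx": 0,"ry": 0,"rz": 0},{"x": 0,"y": 1,"z": 0,"rx": 0,"ry": 0,"rz": 0},{"x": 0,"y": 0,"z": 0,"rx": 0,"ry": 0,"rz": 0}])

```text
clock: 12.55
position: [0.4268, 0.021, 0.1453]
ee_rot: [-1.213, -1.21, 1.208]
force: [-0.3, 0.5, -0.3]
width: 0.502
```

```bash
python3 - <<'E'
from h import *
goto(.424,.0235,.088,90)
crop("scene",280,180,400,270,6,"s4.png")
E
```

```text
t 12.55 pos [0.4268 0.021  0.1453] head 89.93 tilt [-0.06 -0.17] F [-0.25  0.53 -0.28] w mm 46.1 j7 1.5
delta tool cm [0.26 5.73 0.3 ] norm 5.75
turn [ 0.003 -0.001 -0.001]
delta after turn [0.25 5.73 0.28]
```

View pics/s4.png

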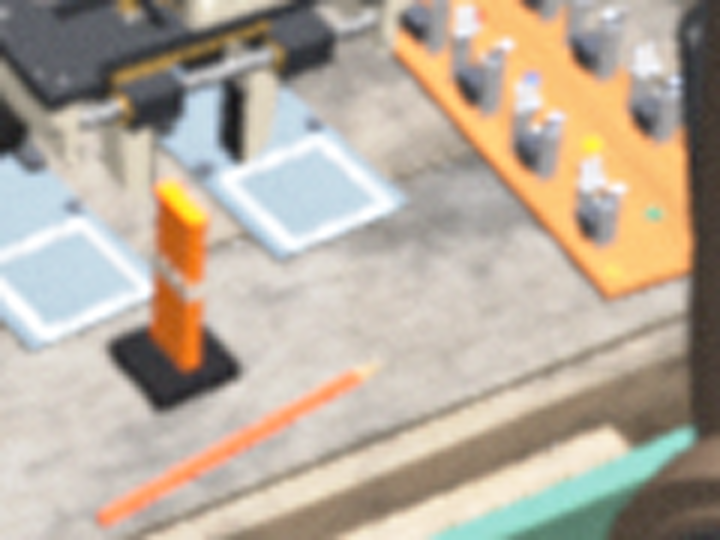

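Emit:
move_arm(series=[{"x": 0.2,"y": 3,"z": 0.2,"rx": 0,"ry": 0,"rz": 0},{"x": 0,"y": 2,"z": 0,"rx": 0,"ry": 0,"rz": 0},{"x": 0,"y": 0.5,"z": 0,"rx": 0,"ry": 0,"rz": 0},{"x": 0,"y": 0,"z": 0,"rx": 0,"ry": 0,"rz": 0}])

```text
clock: 13.1
position: [0.4302, 0.0233, 0.0944]
ee_rot: [-1.218, -1.218, 1.201]
force: [-0.2, -0.8, -0.0]
width: 0.504
```

Emit:
move_arm(series=[{"x": 0,"y": 0,"z": 0,"rx": 0,"ry": 0,"rz": 0},{"x": 0,"y": 0,"z": 0,"rx": 0,"ry": 0,"rz": 0},{"x": 0,"y": 0,"z": 0,"rx": 0,"ry": 0,"rz": 0},{"x": 0,"y": 0,"z": 0,"rx": 0,"ry": 0,"rz": 0},{"x": 0,"y": 0,"z": 0,"rx": 0,"ry": 0,"rz": 0}], jaw=0.5, newtons=40)

```text
clock: 13.72
position: [0.4316, 0.0235, 0.0966]
ee_rot: [-1.22, -1.221, 1.198]
force: [0.1, 0.3, -0.9]
width: 0.105
```

```bash
python3 - <<'E'
from h import *
goto(.501,-.104,.15,93.8)
E
```

```text
t 13.72 pos [0.4316 0.0235 0.0966] head 89.9 tilt [ 0.14 -0.94] F [ 0.06  0.32 -0.86] w mm 9.7 j7 1.54
delta tool cm [-12.72  -5.26  -7.05] norm 15.47
turn [ 0.016 -0.068  0.002]
delta after turn [-13.18  -5.34  -6.08]
```

Emit:
move_arm(series=[{"x": 0,"y": -3,"z": 0,"rx": 0,"ry": 0,"rz": 0},{"x": -2,"y": -2,"z": -1,"rx": 0,"ry": 0,"rz": 0},{"x": -3,"y": 0,"z": -1.5,"rx": 0,"ry": 0,"rz": 0},{"x": -3,"y": 0,"z": -1.5,"rx": 0,"ry": 0,"rz": 0},{"x": -2,"y": 0,"z": -1.5,"rx": 0,"ry": 0,"rz": 0},{"x": -2,"y": 0,"z": -1,"rx": 0,"ry": -0.05,"rz": 0},{"x": 0,"y": 0,"z": 0,"rx": 0,"ry": 0,"rz": 0}])

```text
clock: 14.6
position: [0.4959, -0.0998, 0.1476]
ee_rot: [-1.193, -1.257, 1.24]
force: [-1.4, 0.7, -0.9]
width: 0.106
```

```bash
python3 - <<'E'
from h import *
goto(.508,-.103,.115,93.8)
im=arm.get_image("scene"); cv2.imwrite("pics/s5.png",cv2.resize(im[130:260,220:400],None,fx=4,fy=4,interpolation=cv2.INTER_CUBIC))
E
```

```text
t 14.6 pos [ 0.4959 -0.0998  0.1476] head 92.97 tilt [ 0.06 -0.73] F [-1.44  0.69 -0.88] w mm 9.7 j7 1.87
delta tool cm [-0.38  3.28 -1.15] norm 3.49
turn [ 0.013 -0.014  0.001]
delta after turn [-0.4   3.26 -1.19]
```

View pics/s5.png

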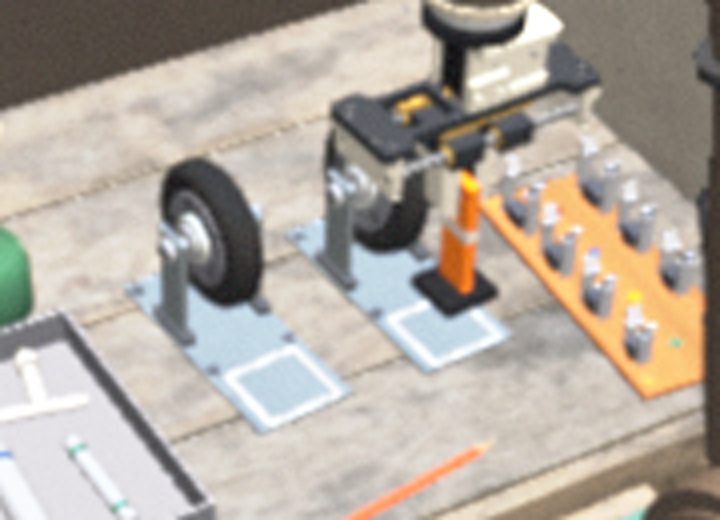

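Emit:
move_arm(series=[{"x": -0.4,"y": 1.2,"z": -1,"rx": 0,"ry": -0.014,"rz": 0},{"x": 0,"y": 1.2,"z": 0,"rx": 0,"ry": 0,"rz": 0},{"x": 0,"y": 0.8,"z": 0,"rx": 0,"ry": 0,"rz": 0},{"x": 0,"y": 0.5,"z": 0,"rx": 0,"ry": 0,"rz": 0},{"x": 0,"y": 0,"z": 0,"rx": 0,"ry": 0,"rz": 0}])

```text
clock: 15.28
position: [0.5051, -0.0992, 0.1067]
ee_rot: [-1.179, -1.269, 1.253]
force: [0.6, 0.7, -1.8]
width: 0.11
```

```bash
python3 - <<'E'
from h import *
goto(.508,-.103,.101,93.8)
im=arm.get_image("scene"); cv2.imwrite("pics/s6.png",cv2.resize(im[150:230,290:370],None,fx=7,fy=7,interpolation=cv2.INTER_CUBIC))
E
```

```text
t 15.28 pos [ 0.5051 -0.0992  0.1067] head 94.0 tilt [ 0.19 -0.52] F [ 0.59  0.7  -1.77] w mm 10.1 j7 1.91
delta tool cm [-0.4   0.57 -0.26] norm 0.74
turn [0.009 0.003 0.003]
delta after turn [-0.4   0.57 -0.26]
```

View pics/s6.png

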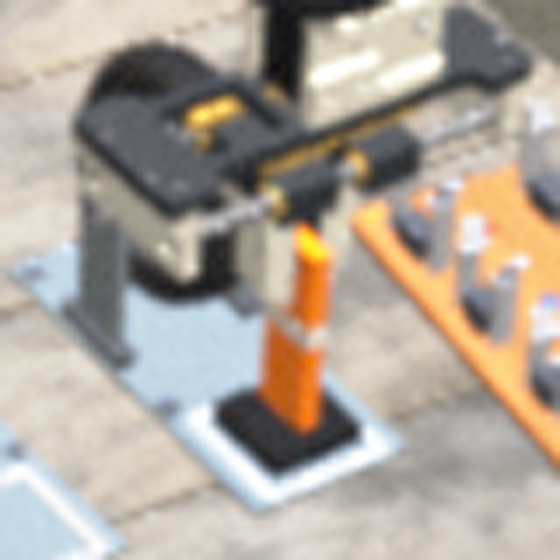

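```bash
python3 - <<'E'
from h import *
q=proj("scene",[.5009,-.1038,.004])[0]; print((q-[290,150])*7)
for z in (.016,.02): print(z,cp(289,425,290,150,7,z,"scene"))
print(cp(300,262,290,150,7,.11,"scene"), cp(318,250,290,150,7,.115,"scene"))
# foot corners
for c in [(217,407),(303,375),(360,428),(277,467)]: print(cp(*c,290,150,7,.016,"scene"))
for c in [(178,413),(298,362),(402,440),(265,505)]: print("sq",cp(*c,290,150,7,.004,"scene"))
E
```

```text
[288.46102287 433.47884202]
0.016 [ 0.49672358 -0.09893902  0.016     ]
0.02 [ 0.49295367 -0.09623546  0.02      ]
[ 0.49560398 -0.09677243  0.11      ] [ 0.49374479 -0.10429259  0.115     ]
[ 0.52232443 -0.07726771  0.016     ]
[ 0.52275744 -0.12301202  0.016     ]
[ 0.48006517 -0.12554774  0.016     ]
[ 0.47551159 -0.07918601  0.016     ]
sq [ 0.53872167 -0.06750904  0.004     ]
sq [ 0.54320368 -0.13435835  0.004     ]
sq [ 0.47544685 -0.14595064  0.004     ]
sq [ 0.46788966 -0.06900549  0.004     ]
```

Emit:
move_arm(series=[{"x": -0.4,"y": 0.4,"z": 0,"rx": 0,"ry": 0,"rz": 0},{"x": 0,"y": 0.4,"z": 0,"rx": 0,"ry": 0,"rz": 0},{"x": 0,"y": 0.2,"z": 0,"rx": 0,"ry": 0,"rz": 0}])

```text
clock: 15.7
position: [0.507, -0.104, 0.1003]
ee_rot: [-1.182, -1.272, 1.251]
force: [-10.6, 3.8, 38.6]
width: 0.106
```

Emit:
move_arm(series=[{"x": 0,"y": 0.4,"z": 0,"rx": 0,"ry": 0,"rz": 0},{"x": 0,"y": 0.4,"z": 0,"rx": 0,"ry": 0,"rz": 0}])

```text
clock: 15.95
position: [0.5109, -0.1039, 0.0991]
ee_rot: [-1.188, -1.28, 1.244]
force: [-10.2, 4.2, 43.5]
width: 0.11
```

Emit:
move_arm(series=[{"x": 0,"y": -0.2,"z": 0.3,"rx": 0,"ry": 0,"rz": 0},{"x": 0,"y": 0,"z": 0,"rx": 0,"ry": 0,"rz": 0}])

```text
clock: 16.2
position: [0.5086, -0.1044, 0.1022]
ee_rot: [-1.191, -1.282, 1.243]
force: [0.4, -0.1, -1.8]
width: 0.106
```

Emit:
move_arm(series=[{"x": 0,"y": 0,"z": 0,"rx": 0,"ry": 0,"rz": 0},{"x": 0,"y": 0,"z": 0,"rx": 0,"ry": 0,"rz": 0},{"x": 0,"y": -0.5,"z": 0,"rx": 0,"ry": 0,"rz": 0}], jaw=3.5)

```text
clock: 16.58
position: [0.5082, -0.1045, 0.1065]
ee_rot: [-1.19, -1.28, 1.243]
force: [0.3, 0.5, 0.4]
width: 0.362
```

Emit:
move_arm(series=[{"x": 0,"y": -3,"z": 0,"rx": 0,"ry": 0,"rz": 0},{"x": 0,"y": -5,"z": 0,"rx": 0,"ry": 0,"rz": 0},{"x": 0,"y": -5,"z": 0,"rx": 0,"ry": 0,"rz": 0},{"x": 0,"y": -2,"z": 0,"rx": 0,"ry": 0,"rz": 0}])

```text
clock: 17.08
position: [0.5035, -0.1056, 0.2601]
ee_rot: [-1.187, -1.277, 1.245]
force: [0.9, 0.2, -0.5]
width: 0.379
```

```bash
python3 - <<'E'
from h import *
goto(.47,.20,.25,92)
im=arm.get_image("scene"); cv2.imwrite("pics/s7.png",cv2.resize(im[150:230,290:370],None,fx=7,fy=7,interpolation=cv2.INTER_CUBIC))
im=arm.get_image("top"); cv2.imwrite("pics/t7.png",im)
E
```

```text
t 17.07 pos [ 0.5035 -0.1056  0.2601] head 93.9 tilt [ 0.28 -1.17] F [ 0.91  0.2  -0.52] w mm 34.8 j7 1.84
delta tool cm [30.71  1.14  1.29] norm 30.76
turn [0.02  0.033 0.005]
delta after turn [30.66  1.01  2.28]
```

View pics/s7.png

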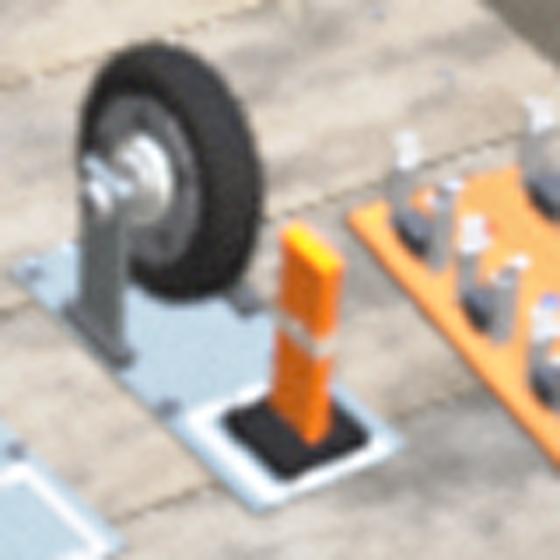

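View pics/t7.png

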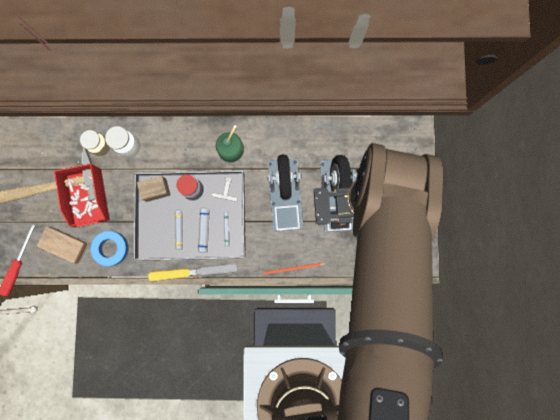

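Emit:
move_arm(series=[{"x": 5,"y": 0,"z": 0.4,"rx": 0.01,"ry": 0.015,"rz": 0},{"x": 5,"y": 0,"z": 0.4,"rx": 0.01,"ry": 0.015,"rz": 0},{"x": 5,"y": 0,"z": 0.4,"rx": 0,"ry": 0,"rz": 0},{"x": 5,"y": 0,"z": 0.4,"rx": 0,"ry": 0,"rz": 0},{"x": 5,"y": 0,"z": 0.4,"rx": 0,"ry": 0,"rz": 0},{"x": 4.5,"y": 0,"z": 0.4,"rx": 0,"ry": 0,"rz": 0},{"x": 0,"y": 0,"z": 0,"rx": 0,"ry": 0,"rz": 0}], jaw=3.5)

```text
clock: 18.05
position: [0.4635, 0.1958, 0.2554]
ee_rot: [-1.187, -1.231, 1.235]
force: [-0.3, 0.2, -0.6]
width: 0.383
```

```bash
python3 - <<'E'
from h import *
P=np.array([cp(*c,290,150,7,.016,"scene") for c in [(222,422),(312,385),(372,435),(292,480)]]);print("marker",P.mean(0))
goto(.4715,.2085,.10,92)
im=arm.get_image("top"); cv2.imwrite("pics/t8.png",cv2.resize(im[145:245,303:363],None,fx=6,fy=6,interpolation=cv2.INTER_CUBIC))
E
```

```text
marker [ 0.4915764  -0.10115658  0.016     ]
t 18.05 pos [0.4635 0.1958 0.2554] head 91.98 tilt [0.14 0.32] F [-0.3   0.18 -0.63] w mm 35.2 j7 1.14
delta tool cm [ 1.2  15.54 -0.93] norm 15.61
turn [-0.006 -0.     0.002]
delta after turn [ 1.24 15.54 -0.85]
```

View pics/t8.png

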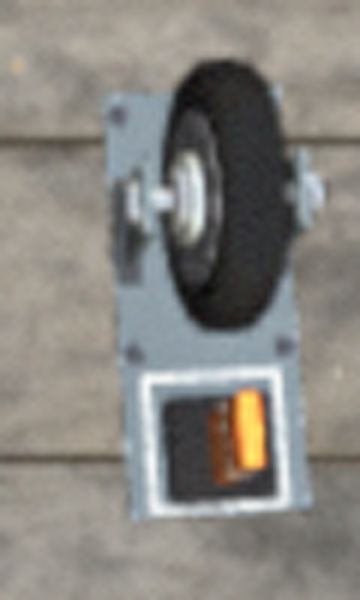

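Emit:
move_arm(series=[{"x": 1.2,"y": 4,"z": -0.9,"rx": -0.006,"ry": 0,"rz": 0.002},{"x": 0,"y": 5,"z": 0,"rx": 0,"ry": 0,"rz": 0},{"x": 0,"y": 5,"z": 0,"rx": 0,"ry": 0,"rz": 0},{"x": 0,"y": 2,"z": 0,"rx": 0,"ry": 0,"rz": 0},{"x": 0,"y": 0,"z": 0,"rx": 0,"ry": 0,"rz": 0}], jaw=3.5)

```text
clock: 18.73
position: [0.4742, 0.1981, 0.0897]
ee_rot: [-1.202, -1.225, 1.23]
force: [0.5, 0.1, 1.1]
width: 0.382
```

```bash
python3 - <<'E'
from h import *
goto(.4715,.2085,.028,92)
im=arm.get_image("scene"); cv2.imwrite("pics/s9.png",cv2.resize(im[190:310,130:290],None,fx=5,fy=5,interpolation=cv2.INTER_CUBIC))
E
```

```text
t 18.73 pos [0.4742 0.1981 0.0897] head 91.35 tilt [-0.28 -0.05] F [0.5  0.08 1.08] w mm 35.1 j7 1.16
delta tool cm [1.08 6.16 0.25] norm 6.26
turn [ 0.001 -0.011 -0.005]
delta after turn [1.05 6.17 0.24]
```

View pics/s9.png

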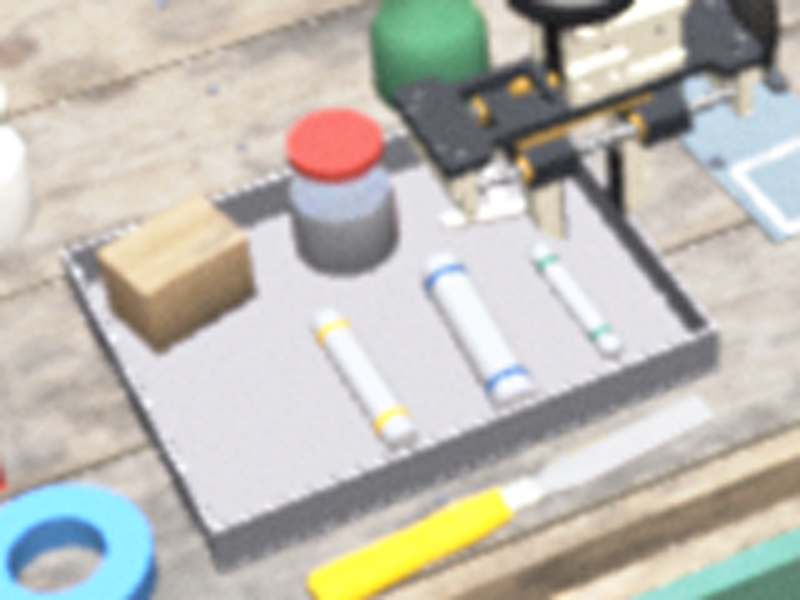

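```bash
python3 - <<'E'
from h import *
for c,z in [((546,260),.014),((599,335),.014),((446,275),.022),((508,377),.022),((333,328),.018),((392,420),.018)]: print(cp(*c,130,190,5,z,"scene").round(4))
E
```

```text
[0.5084 0.2111 0.014 ]
[0.4392 0.2105 0.014 ]
[0.517  0.2701 0.022 ]
[0.427  0.2721 0.022 ]
[0.512  0.3421 0.018 ]
[0.4314 0.3398 0.018 ]
```

Emit:
move_arm(series=[{"x": 1.1,"y": 1,"z": 0.25,"rx": 0,"ry": -0.011,"rz": -0.005},{"x": 0,"y": 1,"z": 0,"rx": 0,"ry": 0,"rz": 0},{"x": 0,"y": 0,"z": 0,"rx": 0,"ry": 0,"rz": 0}])

```text
clock: 19.15
position: [0.4734, 0.2102, 0.0714]
ee_rot: [-1.195, -1.24, 1.23]
force: [0.4, -0.3, 0.3]
width: 0.38
```

```bash
python3 - <<'E'
from h import *
goto(.4715,.2085,.028,92)
E
```

```text
t 19.15 pos [0.4734 0.2102 0.0714] head 91.98 tilt [ 0.17 -0.32] F [ 0.36 -0.28  0.28] w mm 34.9 j7 1.16
delta tool cm [-0.17  4.34  0.22] norm 4.35
turn [ 0.006 -0.     0.003]
delta after turn [-0.16  4.34  0.19]
```

Emit:
move_arm(series=[{"x": 0,"y": 2,"z": 0.1,"rx": 0.005,"ry": 0,"rz": 0},{"x": 0,"y": 1.6,"z": 0,"rx": 0,"ry": 0,"rz": 0},{"x": 0,"y": 0.6,"z": 0,"rx": 0,"ry": 0,"rz": 0},{"x": 0,"y": 0,"z": 0,"rx": 0,"ry": 0,"rz": 0}])

```text
clock: 19.65
position: [0.4736, 0.2109, 0.0292]
ee_rot: [-1.192, -1.239, 1.23]
force: [-0.5, 0.0, -0.5]
width: 0.384
```

```bash
python3 - <<'E'
from h import *
goto(.4725,.2095,.027,92)
E
```

```text
t 19.65 pos [0.4736 0.2109 0.0292] head 91.99 tilt [ 0.23 -0.17] F [-0.46  0.04 -0.53] w mm 35.2 j7 1.17
delta tool cm [-0.13  0.22  0.12] norm 0.28
turn [ 0.003 -0.     0.004]
delta after turn [-0.13  0.22  0.12]
```

Emit:
move_arm(series=[{"x": -0.1,"y": 0.3,"z": 0.1,"rx": 0,"ry": 0,"rz": 0},{"x": 0,"y": 0,"z": 0,"rx": 0,"ry": 0,"rz": 0},{"x": 0,"y": 0,"z": 0,"rx": 0,"ry": 0,"rz": 0},{"x": 0,"y": 0,"z": 0,"rx": 0,"ry": 0,"rz": 0},{"x": 0,"y": 0,"z": 0,"rx": 0,"ry": 0,"rz": 0},{"x": 0,"y": 0,"z": 0,"rx": 0,"ry": 0,"rz": 0}], jaw=0.6, newtons=45)

```text
clock: 20.4
position: [0.4733, 0.2101, 0.0273]
ee_rot: [-1.192, -1.241, 1.229]
force: [0.4, 0.3, 0.2]
width: 0.12
```

```bash
python3 - <<'E'
from h import *
goto(.4725,.2095,.027,92)
E
```

```text
t 20.4 pos [0.4733 0.2101 0.0273] head 91.99 tilt [ 0.29 -0.27] F [0.4  0.29 0.17] w mm 11.0 j7 1.18
delta tool cm [-0.06  0.03  0.09] norm 0.11
turn [ 0.005 -0.     0.005]
delta after turn [-0.06  0.03  0.09]
```

Emit:
move_arm(series=[{"x": 0,"y": -3,"z": 0,"rx": 0,"ry": 0,"rz": 0},{"x": 0,"y": -5,"z": 0,"rx": 0,"ry": 0,"rz": 0},{"x": 0,"y": -5,"z": 0,"rx": 0,"ry": 0,"rz": 0},{"x": 0,"y": -5,"z": 0,"rx": 0,"ry": 0,"rz": 0},{"x": -2,"y": -4,"z": 0.5,"rx": 0,"ry": 0,"rz": 0},{"x": -5,"y": 0,"z": 1,"rx": 0,"ry": 0,"rz": 0},{"x": -5,"y": 0,"z": 1,"rx": 0,"ry": 0,"rz": 0},{"x": -5,"y": 0,"z": 1,"rx": 0,"ry": 0,"rz": 0},{"x": -5,"y": 0,"z": 1,"rx": 0,"ry": 0,"rz": 0},{"x": -5,"y": 0,"z": 1,"rx": 0,"ry": 0,"rz": 0},{"x": -5,"y": 0,"z": 1,"rx": 0,"ry": 0,"rz": 0}])

```text
clock: 21.78
position: [0.4178, -0.1186, 0.2535]
ee_rot: [-1.19, -1.25, 1.232]
force: [1.0, -0.5, -0.2]
width: 0.119
```

Emit:
move_arm(series=[{"x": -3,"y": 0,"z": 1,"rx": 0,"ry": 0.15,"rz": 0},{"x": 0,"y": 0,"z": 0,"rx": 0,"ry": 0.185,"rz": 0},{"x": 0,"y": 0,"z": 0,"rx": 0,"ry": 0.185,"rz": 0},{"x": 0,"y": 0,"z": 0,"rx": 0,"ry": 0.185,"rz": 0},{"x": 0,"y": 0,"z": 0,"rx": 0,"ry": 0.185,"rz": 0},{"x": 0,"y": 0,"z": 0,"rx": 0,"ry": 0.185,"rz": 0},{"x": 0,"y": 0,"z": 0,"rx": 0,"ry": 0.185,"rz": 0},{"x": 0,"y": 0,"z": 0,"rx": 0,"ry": 0.185,"rz": 0},{"x": 0,"y": 0,"z": 0,"rx": 0,"ry": 0,"rz": 0}])

```text
clock: 22.9
position: [0.4051, -0.1547, 0.2532]
ee_rot: [-1.561, -0.122, 0.108]
force: [-0.0, -0.9, -0.5]
width: 0.12
```

```bash
python3 - <<'E'
from h import *
goto(.396,-.2464,.12,-4.2)
im=arm.get_image("scene"); cv2.imwrite("pics/s10.png",im[100:300,200:560])
E
```

```text
t 22.9 pos [ 0.4051 -0.1547  0.2532] head 8.38 tilt [0.52 0.34] F [-0.02 -0.9  -0.48] w mm 11.0 j7 0.48
delta tool cm [-2.36 13.25 -9.02] norm 16.2
turn [-0.007  0.22   0.008]
delta after turn [-0.24 13.32 -9.21]
```

View pics/s10.png

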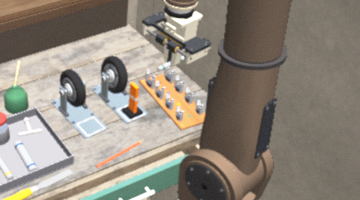

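Emit:
move_arm(series=[{"x": 0,"y": 0,"z": 0,"rx": -0.007,"ry": 0.11,"rz": 0.008},{"x": 0,"y": 0,"z": 0,"rx": 0,"ry": 0.11,"rz": 0},{"x": -0.2,"y": 3,"z": -3,"rx": 0,"ry": 0,"rz": 0},{"x": 0,"y": 3,"z": -3,"rx": 0,"ry": 0,"rz": 0},{"x": 0,"y": 3,"z": -3,"rx": 0,"ry": 0,"rz": 0},{"x": 0,"y": 2,"z": 0,"rx": 0,"ry": 0,"rz": 0},{"x": 0,"y": 0,"z": 0,"rx": 0,"ry": 0,"rz": 0}])

```text
clock: 23.82
position: [0.3987, -0.2467, 0.1407]
ee_rot: [-1.571, 0.032, -0.037]
force: [0.1, 0.4, -0.4]
width: 0.12
```

```bash
python3 - <<'E'
from h import *
goto(.396,-.2464,.08,-4.2)
im=arm.get_image("top"); cv2.imwrite("pics/t11.png",cv2.resize(im[165:280,340:440],None,fx=5,fy=5,interpolation=cv2.INTER_CUBIC))
im=arm.get_image("scene"); cv2.imwrite("pics/s11.png",cv2.resize(im[155:255,330:420],None,fx=6,fy=6,interpolation=cv2.INTER_CUBIC))
E
```

```text
t 23.82 pos [ 0.3987 -0.2467  0.1407] head -2.49 tilt [ 0.19 -0.03] F [ 0.07  0.35 -0.45] w mm 11.0 j7 0.69
delta tool cm [-0.29  6.07  0.02] norm 6.08
turn [0.001 0.03  0.003]
delta after turn [-0.27  6.07  0.01]
```

View pics/t11.png

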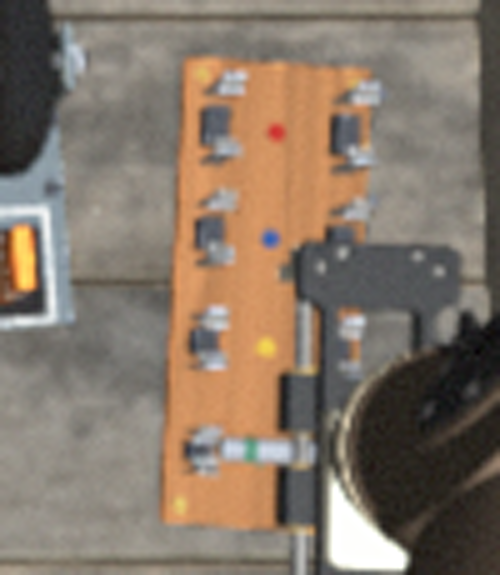

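View pics/s11.png

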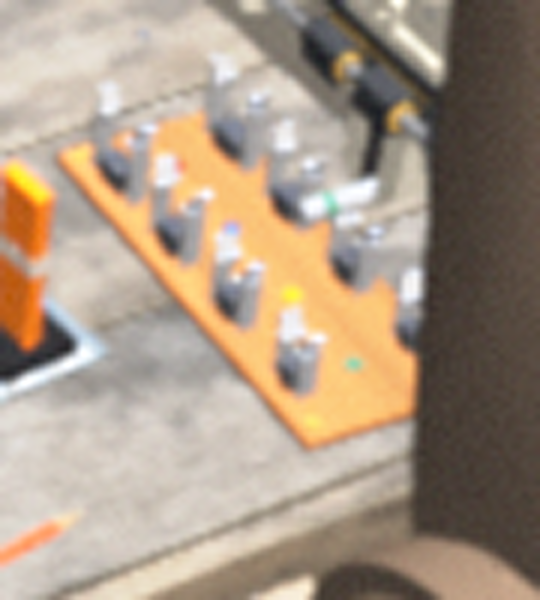

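```bash
python3 - <<'E'
from h import *
b=cp(251,450,340,165,5,.128); print("band top",b, "predicted center", b-.033*np.array([-np.sin(np.radians(-2.5)),np.cos(np.radians(-2.5)),0]))
b=cp(331,202,330,155,6,.124,"scene"); print("band scene",b)
print("end",cp(222,449,340,165,5,.128))
print(arm.observe()['position'])
E
```

```text
band top [ 0.39861778 -0.2132128   0.128     ] predicted center [ 0.39717834 -0.24618139  0.128     ]
band scene [ 0.40317818 -0.21865276  0.124     ]
end [ 0.39913435 -0.19883342  0.128     ]
[ 0.39978078 -0.24697989  0.14225385]
```

Emit:
move_arm(series=[{"x": -0.25,"y": 2,"z": 0,"rx": 0,"ry": 0.03,"rz": 0.003},{"x": 0,"y": 2,"z": 0,"rx": 0,"ry": 0,"rz": 0},{"x": 0,"y": 1.2,"z": 0,"rx": 0,"ry": 0,"rz": 0},{"x": 0,"y": 0,"z": 0,"rx": 0,"ry": 0,"rz": 0}])

```text
clock: 24.42
position: [0.4015, -0.2465, 0.0932]
ee_rot: [-1.572, 0.044, -0.062]
force: [-0.5, 0.5, -0.5]
width: 0.118
```

```bash
python3 - <<'E'
from h import *
goto(.397,-.2464,.075,-4.2)
E
```

```text
t 24.43 pos [ 0.4015 -0.2465  0.0932] head -3.84 tilt [ 0.66 -0.11] F [-0.51  0.51 -0.48] w mm 10.9 j7 0.74
delta tool cm [-0.47  1.82 -0.01] norm 1.87
turn [0.002 0.006 0.012]
delta after turn [-0.45  1.82 -0.02]
```

Emit:
move_arm(series=[{"x": -0.5,"y": 0.8,"z": 0,"rx": 0,"ry": 0.006,"rz": 0.012},{"x": 0,"y": 0.5,"z": 0,"rx": 0,"ry": 0,"rz": 0},{"x": 0,"y": 0,"z": 0,"rx": 0,"ry": 0,"rz": 0}])

```text
clock: 24.8
position: [0.3972, -0.2464, 0.0807]
ee_rot: [-1.572, 0.056, -0.058]
force: [-0.5, 0.8, -0.9]
width: 0.12
```

```bash
python3 - <<'E'
from h import *
goto(.397,-.2464,.075,-4.2)
E
```

```text
t 24.8 pos [ 0.3972 -0.2464  0.0807] head -4.14 tilt [ 0.06 -0.13] F [-0.52  0.76 -0.89] w mm 11.0 j7 0.75
delta tool cm [-0.02  0.57 -0.  ] norm 0.57
turn [0.002 0.001 0.001]
delta after turn [-0.02  0.57 -0.  ]
```

Press down in steps.

Emit:
move_arm(series=[{"x": -0.05,"y": 0.6,"z": 0,"rx": 0,"ry": 0,"rz": 0},{"x": 0,"y": 0.6,"z": 0,"rx": 0,"ry": 0,"rz": 0}])

```text
clock: 25.05
position: [0.3971, -0.2466, 0.0685]
ee_rot: [-1.573, 0.055, -0.058]
force: [0.6, -0.6, -0.7]
width: 0.116
```

Emit:
move_arm(series=[{"x": -0.05,"y": 0.5,"z": 0,"rx": 0,"ry": 0,"rz": 0},{"x": 0,"y": 0.5,"z": 0,"rx": 0,"ry": 0,"rz": 0}])

```text
clock: 25.3
position: [0.3973, -0.2469, 0.0581]
ee_rot: [-1.573, 0.054, -0.059]
force: [0.8, -0.2, 6.2]
width: 0.12
```

Emit:
move_arm(series=[{"x": 0,"y": 0.5,"z": 0,"rx": 0,"ry": 0,"rz": 0},{"x": 0,"y": 0.4,"z": 0,"rx": 0,"ry": 0,"rz": 0}])

```text
clock: 25.55
position: [0.3975, -0.2471, 0.0486]
ee_rot: [-1.573, 0.054, -0.06]
force: [-6.4, 4.9, 41.8]
width: 0.117
```

```bash
python3 - <<'E'
from h import *
goto(.397,-.2464,.049,-4.2)
E
```

```text
t 25.55 pos [ 0.3975 -0.2471  0.0486] head -4.15 tilt [ 0.21 -0.17] F [-6.43  4.89 41.82] w mm 10.7 j7 0.79
delta tool cm [-0.05 -0.04  0.06] norm 0.09
turn [0.003 0.001 0.004]
delta after turn [-0.05 -0.04  0.06]
```

Emit:
move_arm(series=[{"x": 0,"y": -0.1,"z": 0,"rx": 0,"ry": 0,"rz": 0},{"x": 0,"y": 0,"z": 0,"rx": 0,"ry": 0,"rz": 0},{"x": 0,"y": 0,"z": 0,"rx": 0,"ry": 0,"rz": 0},{"x": 0,"y": -2,"z": 0,"rx": 0,"ry": 0,"rz": 0},{"x": 0,"y": -4,"z": 0,"rx": 0,"ry": 0,"rz": 0},{"x": 0,"y": -5,"z": 0,"rx": 0,"ry": 0,"rz": 0},{"x": 0,"y": -5,"z": 0,"rx": 0,"ry": 0,"rz": 0},{"x": 0,"y": -4,"z": 0,"rx": 0,"ry": 0,"rz": 0}], jaw=2.6)

```text
clock: 26.55
position: [0.3946, -0.2454, 0.2517]
ee_rot: [-1.571, 0.061, -0.054]
force: [1.6, -0.2, 0.2]
width: 0.283
```

Emit:
move_arm(series=[{"x": 0,"y": 0,"z": 5,"rx": 0,"ry": -0.18,"rz": 0},{"x": 0,"y": 0,"z": 5,"rx": 0,"ry": -0.18,"rz": 0},{"x": 0,"y": 0,"z": 0,"rx": 0,"ry": -0.185,"rz": 0},{"x": 0,"y": 0,"z": 0,"rx": 0,"ry": -0.185,"rz": 0},{"x": 0,"y": 0,"z": 0,"rx": 0,"ry": -0.185,"rz": 0},{"x": 0,"y": 0,"z": 0,"rx": 0,"ry": -0.185,"rz": 0},{"x": 0,"y": 0,"z": 0,"rx": 0,"ry": -0.185,"rz": 0},{"x": 0,"y": 0,"z": 0,"rx": 0,"ry": -0.185,"rz": 0},{"x": 0,"y": 0,"z": 0,"rx": 0,"ry": -0.1,"rz": 0}], jaw=4.5)

```text
clock: 27.68
position: [0.3933, -0.1426, 0.2545]
ee_rot: [-1.235, -1.173, 1.171]
force: [-0.3, -0.3, 0.5]
width: 0.488
```

```bash
python3 - <<'E'
from h import *
goto(.469,.340,.25,91.8)
im=arm.get_image("top"); cv2.imwrite("pics/t12.png",cv2.resize(im[165:280,340:440],None,fx=5,fy=5,interpolation=cv2.INTER_CUBIC))
im=arm.get_image("scene"); cv2.imwrite("pics/s12.png",cv2.resize(im[155:255,330:420],None,fx=6,fy=6,interpolation=cv2.INTER_CUBIC))
E
```

```text
t 27.68 pos [ 0.3933 -0.1426  0.2545] head 87.1 tilt [-0.06 -0.15] F [-0.35 -0.29  0.52] w mm 44.8 j7 1.79
delta tool cm [48.58  0.42 -5.11] norm 48.85
turn [ 0.003 -0.082 -0.001]
delta after turn [48.    0.45 -9.08]
```

View pics/t12.png

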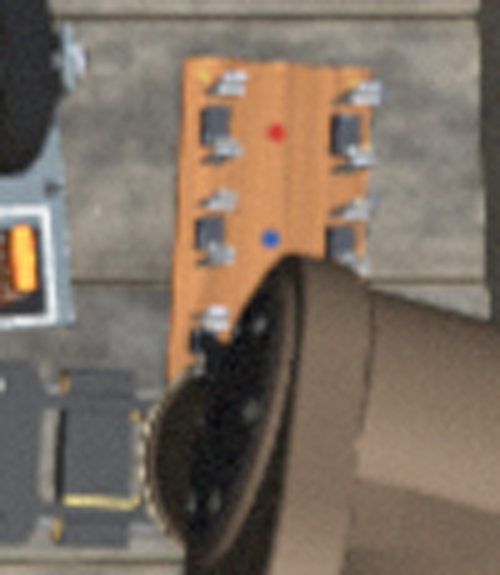

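View pics/s12.png

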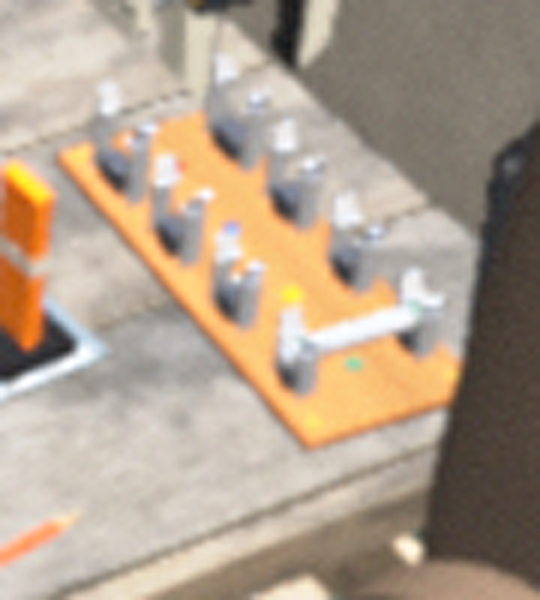

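Emit:
move_arm(series=[{"x": 0,"y": 0,"z": 0,"rx": 0,"ry": -0.082,"rz": 0},{"x": 5.2,"y": 0,"z": -1,"rx": 0,"ry": 0,"rz": 0},{"x": 5.2,"y": 0,"z": -1,"rx": 0,"ry": 0,"rz": 0},{"x": 5.2,"y": 0,"z": -1,"rx": 0,"ry": 0,"rz": 0},{"x": 5.2,"y": 0,"z": -1,"rx": 0,"ry": 0,"rz": 0},{"x": 5.2,"y": 0,"z": -1,"rx": 0,"ry": 0,"rz": 0},{"x": 5.2,"y": 0,"z": -1,"rx": 0,"ry": 0,"rz": 0},{"x": 5.2,"y": 0,"z": -1,"rx": 0,"ry": 0,"rz": 0},{"x": 5.2,"y": 0,"z": -1,"rx": 0,"ry": 0,"rz": 0},{"x": 5.2,"y": 0,"z": -1,"rx": 0,"ry": 0,"rz": 0},{"x": 2,"y": 0,"z": 0,"rx": 0,"ry": 0,"rz": 0},{"x": 0,"y": 0,"z": 0,"rx": 0,"ry": 0,"rz": 0}])

```text
clock: 29.28
position: [0.4797, 0.3605, 0.2532]
ee_rot: [-1.218, -1.204, 1.201]
force: [-0.0, -0.3, 1.0]
width: 0.49
```

```bash
python3 - <<'E'
from h import *
goto(.470,.340,.10,91.8)
E
```

```text
t 29.27 pos [0.4797 0.3605 0.2532] head 89.41 tilt [-0.08 -0.23] F [-0.03 -0.27  1.03] w mm 45.0 j7 0.87
delta tool cm [-2.04 15.32  1.01] norm 15.49
turn [ 0.004 -0.042 -0.002]
delta after turn [-2.02 15.32  1.03]
```

Emit:
move_arm(series=[{"x": -1.9,"y": 4,"z": 0.8,"rx": 0,"ry": -0.042,"rz": 0},{"x": 0,"y": 5,"z": 0,"rx": 0,"ry": 0,"rz": 0},{"x": 0,"y": 5,"z": 0,"rx": 0,"ry": 0,"rz": 0},{"x": 0,"y": 2,"z": 0,"rx": 0,"ry": 0,"rz": 0},{"x": 0,"y": 0,"z": 0,"rx": 0,"ry": 0,"rz": 0}], jaw=4)

```text
clock: 29.9
position: [0.4742, 0.3302, 0.0914]
ee_rot: [-1.21, -1.226, 1.222]
force: [-0.4, 0.7, 0.3]
width: 0.441
```

```bash
python3 - <<'E'
from h import *
goto(.470,.340,.028,91.8)
im=arm.get_image("scene"); cv2.imwrite("pics/s13.png",cv2.resize(im[190:310,130:290],None,fx=5,fy=5,interpolation=cv2.INTER_CUBIC))
E
```

```text
t 29.9 pos [0.4742 0.3302 0.0914] head 91.03 tilt [-0.27 -0.43] F [-0.38  0.68  0.27] w mm 40.5 j7 0.94
delta tool cm [1.02 6.33 0.45] norm 6.43
turn [ 0.007 -0.013 -0.005]
delta after turn [1.   6.34 0.39]
```

View pics/s13.png

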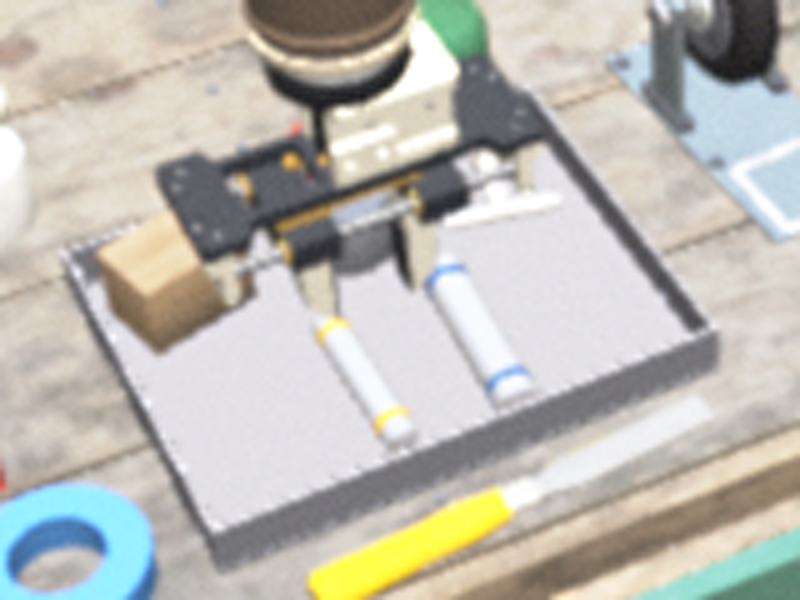

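Emit:
move_arm(series=[{"x": 1,"y": 2,"z": 0.4,"rx": 0.007,"ry": -0.013,"rz": -0.005},{"x": 0,"y": 2,"z": 0,"rx": 0,"ry": 0,"rz": 0},{"x": 0,"y": 1,"z": 0,"rx": 0,"ry": 0,"rz": 0},{"x": 0,"y": 0,"z": 0,"rx": 0,"ry": 0,"rz": 0}])

```text
clock: 30.45
position: [0.4724, 0.3421, 0.0436]
ee_rot: [-1.194, -1.238, 1.225]
force: [-0.6, 0.1, 0.6]
width: 0.433
```

```bash
python3 - <<'E'
from h import *
goto(.470,.340,.028,91.8)
E
```

```text
t 30.45 pos [0.4724 0.3421 0.0436] head 91.76 tilt [ 0.32 -0.32] F [-0.57  0.06  0.64] w mm 39.8 j7 0.95
delta tool cm [-0.21  1.55  0.25] norm 1.59
turn [ 0.006 -0.001  0.006]
delta after turn [-0.2   1.56  0.24]
```

Emit:
move_arm(series=[{"x": -0.2,"y": 1,"z": 0.25,"rx": 0.005,"ry": 0,"rz": 0.006},{"x": 0,"y": 0.5,"z": 0,"rx": 0,"ry": 0,"rz": 0},{"x": 0,"y": 0,"z": 0,"rx": 0,"ry": 0,"rz": 0}])

```text
clock: 30.82
position: [0.4704, 0.3404, 0.0286]
ee_rot: [-1.195, -1.233, 1.231]
force: [0.6, 0.2, -0.7]
width: 0.434
```

Emit:
move_arm(series=[{"x": 0,"y": 0,"z": 0,"rx": 0,"ry": 0,"rz": 0},{"x": 0,"y": 0,"z": 0,"rx": 0,"ry": 0,"rz": 0},{"x": 0,"y": 0,"z": 0,"rx": 0,"ry": 0,"rz": 0},{"x": 0,"y": 0,"z": 0,"rx": 0,"ry": 0,"rz": 0},{"x": 0,"y": 0,"z": 0,"rx": 0,"ry": 0,"rz": 0}], jaw=1.2)

```text
clock: 31.45
position: [0.4706, 0.3406, 0.0292]
ee_rot: [-1.196, -1.234, 1.23]
force: [-0.5, -0.2, -0.7]
width: 0.186
```

```bash
python3 - <<'E'
from h import *
goto(.470,.340,.028,91.8)
E
```

```text
t 31.45 pos [0.4706 0.3406 0.0292] head 91.76 tilt [ 0.04 -0.12] F [-0.48 -0.24 -0.72] w mm 17.1 j7 0.95
delta tool cm [-0.06  0.12  0.06] norm 0.14
turn [ 0.002 -0.001  0.001]
delta after turn [-0.06  0.12  0.06]
```

Emit:
move_arm(series=[{"x": 0,"y": -3,"z": 0,"rx": 0,"ry": 0,"rz": 0},{"x": 0,"y": -5,"z": 0,"rx": 0,"ry": 0,"rz": 0},{"x": 0,"y": -5,"z": 0,"rx": 0,"ry": 0,"rz": 0},{"x": 0,"y": -5,"z": 0,"rx": 0,"ry": 0,"rz": 0},{"x": -2,"y": -4,"z": 0,"rx": 0,"ry": 0,"rz": 0},{"x": -5,"y": 0,"z": 0,"rx": 0,"ry": 0,"rz": 0},{"x": -5.5,"y": 0,"z": 0,"rx": 0,"ry": 0,"rz": 0},{"x": -5.5,"y": 0,"z": 0,"rx": 0,"ry": 0,"rz": 0},{"x": -5.5,"y": 0,"z": 0,"rx": 0,"ry": 0,"rz": 0},{"x": -5.5,"y": 0,"z": 0,"rx": 0,"ry": 0,"rz": 0},{"x": -5.5,"y": 0,"z": 0,"rx": 0,"ry": 0,"rz": 0},{"x": -5.5,"y": 0,"z": 0,"rx": 0,"ry": 0,"rz": 0}])

```text
clock: 32.95
position: [0.4826, -0.0665, 0.2564]
ee_rot: [-1.191, -1.243, 1.235]
force: [0.6, 0.1, -0.9]
width: 0.184
```

```bash
python3 - <<'E'
from h import *
goto(.457,-.2512,.20,-4.2)
E
```

```text
t 32.95 pos [ 0.4826 -0.0665  0.2564] head 92.3 tilt [ 0.15 -0.26] F [ 0.61  0.15 -0.88] w mm 16.9 j7 1.72
delta tool cm [-18.37   5.58   3.33] norm 19.48
turn [1.000e-03 1.684e+00 6.000e-03]
delta after turn [ -1.2    5.64 -18.61]
```

Emit:
move_arm(series=[{"x": -5,"y": 0,"z": 1,"rx": 0,"ry": 0,"rz": 0},{"x": -5,"y": 0,"z": 1,"rx": 0,"ry": 0.1,"rz": 0},{"x": 0,"y": 0,"z": 0,"rx": 0,"ry": 0.185,"rz": 0},{"x": 0,"y": 0,"z": 0,"rx": 0,"ry": 0.185,"rz": 0},{"x": 0,"y": 0,"z": 0,"rx": 0,"ry": 0.185,"rz": 0},{"x": 0,"y": 0,"z": 0,"rx": 0,"ry": 0.185,"rz": 0},{"x": 0,"y": 0,"z": 0,"rx": 0,"ry": 0.185,"rz": 0},{"x": 0,"y": 0,"z": 0,"rx": 0,"ry": 0.185,"rz": 0},{"x": 0,"y": 0,"z": 0,"rx": 0,"ry": 0.185,"rz": 0},{"x": 0,"y": 0,"z": 0,"rx": 0,"ry": 0.185,"rz": 0},{"x": 0,"y": 0,"z": 0,"rx": 0,"ry": 0,"rz": 0}])

```text
clock: 34.33
position: [0.4621, -0.1765, 0.2562]
ee_rot: [-1.568, -0.008, 0.001]
force: [-0.4, 0.4, -1.5]
width: 0.187
```

```bash
python3 - <<'E'
from h import *
goto(.457,-.2512,.14,-4.2)
E
```

```text
t 34.33 pos [ 0.4621 -0.1765  0.2562] head 0.35 tilt [0.25 0.14] F [-0.38  0.41 -1.49] w mm 17.2 j7 0.46
delta tool cm [-0.61 11.6  -7.5 ] norm 13.82
turn [-0.003  0.079  0.004]
delta after turn [ 0.04 11.62 -7.49]
```

Emit:
move_arm(series=[{"x": 0,"y": 0,"z": 0,"rx": 0,"ry": 0.079,"rz": 0.004},{"x": 0,"y": 3,"z": -3,"rx": 0,"ry": 0,"rz": 0},{"x": 0,"y": 3,"z": -3,"rx": 0,"ry": 0,"rz": 0},{"x": 0,"y": 3,"z": -1.5,"rx": 0,"ry": 0,"rz": 0},{"x": 0,"y": 2,"z": 0,"rx": 0,"ry": 0,"rz": 0},{"x": 0,"y": 0,"z": 0,"rx": 0,"ry": 0,"rz": 0}])

```text
clock: 35.08
position: [0.4582, -0.2522, 0.1432]
ee_rot: [-1.567, 0.032, -0.036]
force: [1.0, 0.3, 0.1]
width: 0.19
```

```bash
python3 - <<'E'
from h import *
goto(.457,-.2512,.085,-4.2)
im=arm.get_image("top"); cv2.imwrite("pics/t14.png",cv2.resize(im[165:280,340:440],None,fx=5,fy=5,interpolation=cv2.INTER_CUBIC))
E
```

```text
t 35.08 pos [ 0.4582 -0.2522  0.1432] head -2.47 tilt [0.12 0.23] F [1.04 0.26 0.12] w mm 17.4 j7 0.71
delta tool cm [-0.14  5.82  0.07] norm 5.82
turn [-0.004  0.03   0.002]
delta after turn [-0.13  5.82  0.09]
```

View pics/t14.png

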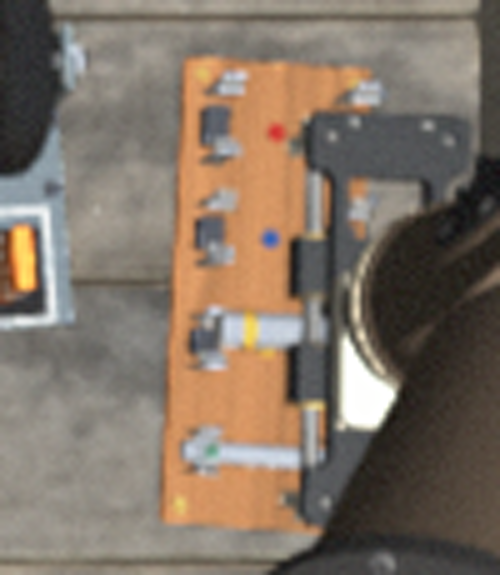

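```bash
python3 - <<'E'
from h import *
a=np.radians(-4.2); yv=np.array([-np.sin(a),np.cos(a),0])
b=cp(210,450,340,165,5,.038); print("12 centre",b-.0329*yv, "want .396 -.2464")
a=np.radians(-2.5); yv=np.array([-np.sin(a),np.cos(a),0])
b=cp(251,331,340,165,5,.136); print("18 centre",b-.0395*yv, arm.observe()['position'])
E
```

```text
12 centre [ 0.39678495 -0.24564496  0.038     ] want .396 -.2464
18 centre [ 0.45562136 -0.25215254  0.136     ] [ 0.45873221 -0.25250957  0.14409335]
```

Emit:
move_arm(series=[{"x": -0.15,"y": 2,"z": 0.1,"rx": 0,"ry": 0.03,"rz": 0.002},{"x": -0.1,"y": 2,"z": 0,"rx": 0,"ry": 0,"rz": 0},{"x": -0.1,"y": 1.2,"z": 0,"rx": 0,"ry": 0,"rz": 0},{"x": 0,"y": 0,"z": 0,"rx": 0,"ry": 0,"rz": 0}])

```text
clock: 35.62
position: [0.4588, -0.2512, 0.0951]
ee_rot: [-1.568, 0.044, -0.058]
force: [0.2, 0.6, -0.9]
width: 0.183
```

```bash
python3 - <<'E'
from h import *
goto(.4575,-.2512,.080,-4.2)
E
```

```text
t 35.62 pos [ 0.4588 -0.2512  0.0951] head -3.75 tilt [0.49 0.16] F [ 0.15  0.58 -0.88] w mm 16.8 j7 0.75
delta tool cm [-0.14  1.51 -0.01] norm 1.51
turn [-0.003  0.008  0.009]
delta after turn [-0.13  1.51 -0.01]
```

Emit:
move_arm(series=[{"x": -0.2,"y": 0.7,"z": 0,"rx": 0,"ry": 0.008,"rz": 0.009},{"x": 0,"y": 0.5,"z": 0,"rx": 0,"ry": 0,"rz": 0},{"x": 0,"y": 0,"z": 0,"rx": 0,"ry": 0,"rz": 0}])

```text
clock: 36.0
position: [0.4579, -0.2514, 0.0839]
ee_rot: [-1.568, 0.056, -0.058]
force: [-0.6, 0.5, -0.7]
width: 0.186
```

```bash
python3 - <<'E'
from h import *
goto(.4575,-.2512,.0512,-4.2)
E
```

```text
t 36.0 pos [ 0.4579 -0.2514  0.0839] head -4.17 tilt [0.08 0.13] F [-0.58  0.46 -0.69] w mm 17.0 j7 0.75
delta tool cm [-0.04  3.27  0.01] norm 3.27
turn [-0.002  0.001  0.001]
delta after turn [-0.04  3.27  0.01]
```

Emit:
move_arm(series=[{"x": -0.05,"y": 0.7,"z": 0,"rx": 0,"ry": 0,"rz": 0},{"x": 0,"y": 0.7,"z": 0,"rx": 0,"ry": 0,"rz": 0}])

```text
clock: 36.25
position: [0.4578, -0.2515, 0.0697]
ee_rot: [-1.568, 0.055, -0.059]
force: [0.6, -0.2, -0.6]
width: 0.188
```

Emit:
move_arm(series=[{"x": -0.05,"y": 0.6,"z": 0,"rx": 0,"ry": 0,"rz": 0},{"x": 0,"y": 0.6,"z": 0,"rx": 0,"ry": 0,"rz": 0}])

```text
clock: 36.5
position: [0.4577, -0.2518, 0.0572]
ee_rot: [-1.568, 0.054, -0.06]
force: [-0.4, 0.3, 1.6]
width: 0.187
```

Emit:
move_arm(series=[{"x": 0,"y": 0.5,"z": 0,"rx": 0,"ry": 0,"rz": 0},{"x": 0,"y": 0.4,"z": 0,"rx": 0,"ry": 0,"rz": 0}])

```text
clock: 36.75
position: [0.4577, -0.2521, 0.0496]
ee_rot: [-1.567, 0.054, -0.061]
force: [-14.0, 6.9, 63.5]
width: 0.186
```

```bash
python3 - <<'E'
from h import *
goto(.4575,-.2512,.0512,-4.2)
E
```

```text
t 36.75 pos [ 0.4577 -0.2521  0.0496] head -4.21 tilt [0.26 0.19] F [-13.97   6.88  63.52] w mm 17.0 j7 0.79
delta tool cm [-0.03 -0.16  0.09] norm 0.19
turn [-0.003 -0.     0.005]
delta after turn [-0.03 -0.16  0.09]
```

Emit:
move_arm(series=[{"x": 0,"y": -0.1,"z": 0,"rx": 0,"ry": 0,"rz": 0},{"x": 0,"y": 0,"z": 0,"rx": 0,"ry": 0,"rz": 0},{"x": 0,"y": 0,"z": 0,"rx": 0,"ry": 0,"rz": 0},{"x": 0,"y": -2,"z": 0,"rx": 0,"ry": 0,"rz": 0},{"x": 0,"y": -4,"z": 0,"rx": 0,"ry": 0,"rz": 0},{"x": 0,"y": -5,"z": 0,"rx": 0,"ry": 0,"rz": 0},{"x": 0,"y": -5,"z": 0,"rx": 0,"ry": 0,"rz": 0},{"x": 0,"y": -4,"z": 0,"rx": 0,"ry": 0,"rz": 0}], jaw=3.2)

```text
clock: 37.75
position: [0.455, -0.2513, 0.2517]
ee_rot: [-1.565, 0.061, -0.054]
force: [1.1, 0.1, -1.4]
width: 0.348
```

Emit:
move_arm(series=[{"x": 0,"y": 0,"z": 5,"rx": 0,"ry": -0.18,"rz": 0},{"x": 0,"y": 0,"z": 5,"rx": 0,"ry": -0.18,"rz": 0},{"x": 0,"y": 0,"z": 0,"rx": 0,"ry": -0.185,"rz": 0},{"x": 0,"y": 0,"z": 0,"rx": 0,"ry": -0.185,"rz": 0},{"x": 0,"y": 0,"z": 0,"rx": 0,"ry": -0.185,"rz": 0},{"x": 0,"y": 0,"z": 0,"rx": 0,"ry": -0.185,"rz": 0},{"x": 0,"y": 0,"z": 0,"rx": 0,"ry": -0.185,"rz": 0},{"x": 0,"y": 0,"z": 0,"rx": 0,"ry": -0.185,"rz": 0},{"x": 0,"y": 0,"z": 0,"rx": 0,"ry": -0.06,"rz": 0},{"x": 0,"y": 0,"z": 0,"rx": 0,"ry": 0,"rz": 0}], jaw=4.6)

```text
clock: 39.0
position: [0.4541, -0.1476, 0.2527]
ee_rot: [-1.247, -1.142, 1.139]
force: [-0.3, 0.3, -0.3]
width: 0.499
```

```bash
python3 - <<'E'
from h import *
goto(.470,.271,.25,87.7)
im=arm.get_image("scene"); cv2.imwrite("pics/s15.png",cv2.resize(im[155:255,320:420],None,fx=6,fy=6,interpolation=cv2.INTER_CUBIC))
E
```

```text
t 39.0 pos [ 0.4541 -0.1476  0.2527] head 84.73 tilt [0.22 0.1 ] F [-0.27  0.34 -0.28] w mm 45.8 j7 1.79
delta tool cm [41.83  0.43  2.26] norm 41.89
turn [-0.002 -0.052  0.004]
delta after turn [41.89  0.27  0.09]
```

View pics/s15.png

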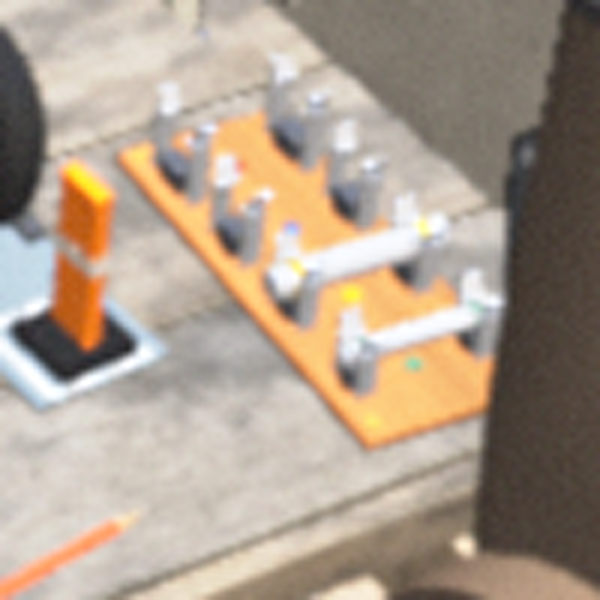

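Emit:
move_arm(series=[{"x": 0,"y": 0,"z": 0,"rx": 0,"ry": -0.055,"rz": 0},{"x": 5.2,"y": 0,"z": 0,"rx": 0,"ry": 0,"rz": 0},{"x": 5.2,"y": 0,"z": 0,"rx": 0,"ry": 0,"rz": 0},{"x": 5.2,"y": 0,"z": 0,"rx": 0,"ry": 0,"rz": 0},{"x": 5.2,"y": 0,"z": 0,"rx": 0,"ry": 0,"rz": 0},{"x": 5.2,"y": 0,"z": 0,"rx": 0,"ry": 0,"rz": 0},{"x": 5.2,"y": 0,"z": 0,"rx": 0,"ry": 0,"rz": 0},{"x": 5.2,"y": 0,"z": 0,"rx": 0,"ry": 0,"rz": 0},{"x": 4,"y": 0,"z": 0,"rx": 0,"ry": 0,"rz": 0},{"x": 0,"y": 0,"z": 0,"rx": 0,"ry": 0,"rz": 0}])

```text
clock: 40.3
position: [0.4732, 0.2688, 0.2529]
ee_rot: [-1.232, -1.169, 1.165]
force: [-0.3, -0.1, -0.5]
width: 0.497
```

```bash
python3 - <<'E'
from h import *
goto(.470,.271,.10,87.8)
im=arm.get_image("scene"); cv2.imwrite("pics/s16.png",cv2.resize(im[190:310,130:290],None,fx=5,fy=5,interpolation=cv2.INTER_CUBIC))
E
```

```text
t 40.3 pos [0.4732 0.2688 0.2529] head 86.75 tilt [0.21 0.04] F [-0.34 -0.05 -0.49] w mm 45.6 j7 0.95
delta tool cm [ 0.15 15.29  0.32] norm 15.29
turn [-0.001 -0.018  0.004]
delta after turn [ 0.21 15.29  0.33]
```

View pics/s16.png

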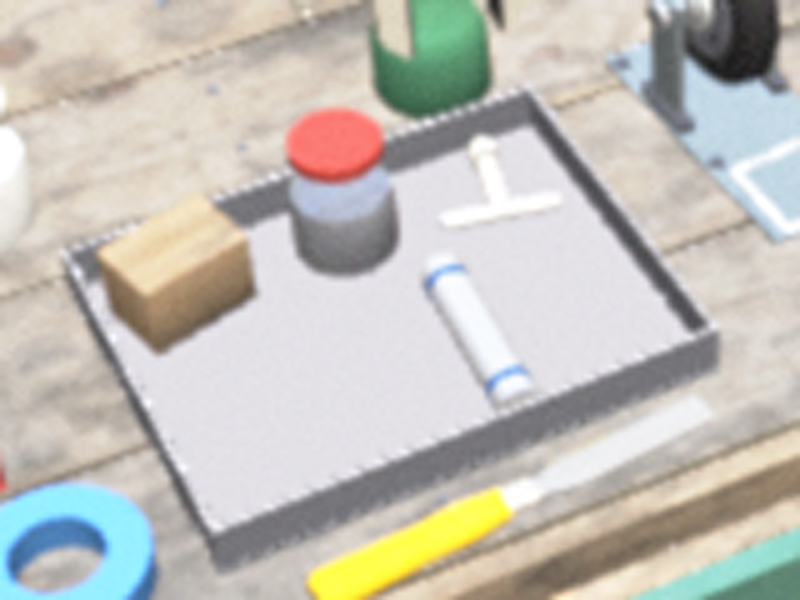

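Only the blue drift remains in the tray, unmoved; the other three things are intact. Descend.

Emit:
move_arm(series=[{"x": 0.2,"y": 4,"z": 0.3,"rx": 0,"ry": -0.018,"rz": 0.004},{"x": 0,"y": 5,"z": 0,"rx": 0,"ry": 0,"rz": 0},{"x": 0.3,"y": 5,"z": 0,"rx": 0,"ry": 0,"rz": 0},{"x": 0.3,"y": 2,"z": 0,"rx": 0,"ry": 0,"rz": 0},{"x": 0,"y": 0,"z": 0,"rx": 0,"ry": 0,"rz": 0}])

```text
clock: 40.98
position: [0.4734, 0.2674, 0.0899]
ee_rot: [-1.239, -1.17, 1.171]
force: [0.6, -0.5, 0.7]
width: 0.5
```

```bash
python3 - <<'E'
from h import *
goto(.470,.271,.030,87.8)
E
```

```text
t 40.98 pos [0.4734 0.2674 0.0899] head 86.95 tilt [-0.21 -0.17] F [ 0.61 -0.5   0.66] w mm 45.9 j7 0.98
delta tool cm [0.36 5.99 0.37] norm 6.01
turn [ 0.003 -0.015 -0.004]
delta after turn [0.34 5.99 0.35]
```

Emit:
move_arm(series=[{"x": 0.35,"y": 2,"z": 0.4,"rx": 0,"ry": -0.015,"rz": -0.004},{"x": 0,"y": 2,"z": 0,"rx": 0,"ry": 0,"rz": 0},{"x": 0,"y": 1,"z": 0,"rx": 0,"ry": 0,"rz": 0},{"x": 0,"y": 0,"z": 0,"rx": 0,"ry": 0,"rz": 0}])

```text
clock: 41.48
position: [0.4732, 0.2686, 0.0434]
ee_rot: [-1.235, -1.184, 1.171]
force: [-0.2, -0.7, 0.4]
width: 0.501
```

```bash
python3 - <<'E'
from h import *
goto(.470,.271,.030,87.8)
E
```

```text
t 41.48 pos [0.4732 0.2686 0.0434] head 87.46 tilt [ 0.12 -0.49] F [-0.23 -0.7   0.4 ] w mm 46.0 j7 1.0
delta tool cm [0.22 1.33 0.34] norm 1.4
turn [ 0.008 -0.006  0.002]
delta after turn [0.23 1.34 0.33]
```

Emit:
move_arm(series=[{"x": 0.2,"y": 0.8,"z": 0.3,"rx": 0.008,"ry": -0.006,"rz": 0.002},{"x": 0,"y": 0.5,"z": 0,"rx": 0,"ry": 0,"rz": 0},{"x": 0,"y": 0,"z": 0,"rx": 0,"ry": 0,"rz": 0}])

```text
clock: 41.85
position: [0.4713, 0.2713, 0.0314]
ee_rot: [-1.228, -1.183, 1.179]
force: [0.2, -0.3, 0.9]
width: 0.5
```

Emit:
move_arm(series=[{"x": 0,"y": 0,"z": 0,"rx": 0,"ry": 0,"rz": 0},{"x": 0,"y": 0,"z": 0,"rx": 0,"ry": 0,"rz": 0},{"x": 0,"y": 0,"z": 0,"rx": 0,"ry": 0,"rz": 0},{"x": 0,"y": 0,"z": 0,"rx": 0,"ry": 0,"rz": 0},{"x": 0,"y": 0,"z": 0,"rx": 0,"ry": 0,"rz": 0}], jaw=1.8)

```text
clock: 42.48
position: [0.4715, 0.2714, 0.0316]
ee_rot: [-1.228, -1.184, 1.178]
force: [-0.3, -0.1, -0.5]
width: 0.252
```

```bash
python3 - <<'E'
from h import *
goto(.470,.271,.030,87.8)
E
```

```text
t 42.48 pos [0.4715 0.2714 0.0316] head 87.8 tilt [ 0.1  -0.14] F [-0.27 -0.06 -0.54] w mm 23.2 j7 1.01
delta tool cm [-0.04  0.16  0.15] norm 0.22
turn [0.002 0.    0.002]
delta after turn [-0.04  0.16  0.14]
```

Emit:
move_arm(series=[{"x": 0,"y": -3,"z": 0,"rx": 0,"ry": 0,"rz": 0},{"x": 0,"y": -5,"z": 0,"rx": 0,"ry": 0,"rz": 0},{"x": 0,"y": -5,"z": 0,"rx": 0,"ry": 0,"rz": 0},{"x": 0,"y": -5,"z": 0,"rx": 0,"ry": 0,"rz": 0},{"x": -2,"y": -4,"z": 0,"rx": 0,"ry": 0,"rz": 0},{"x": -5,"y": 0,"z": -0.8,"rx": 0,"ry": 0,"rz": 0},{"x": -5.5,"y": 0,"z": -0.8,"rx": 0,"ry": 0,"rz": 0},{"x": -5.5,"y": 0,"z": -0.8,"rx": 0,"ry": 0,"rz": 0},{"x": -5.5,"y": 0,"z": -0.8,"rx": 0,"ry": 0,"rz": 0},{"x": -5.5,"y": 0,"z": -0.8,"rx": 0,"ry": 0,"rz": 0},{"x": -5.5,"y": 0,"z": -0.8,"rx": 0,"ry": 0,"rz": 0},{"x": -4.5,"y": 0,"z": -0.8,"rx": 0,"ry": 0,"rz": 0}])

```text
clock: 43.98
position: [0.5119, -0.1283, 0.258]
ee_rot: [-1.222, -1.19, 1.185]
force: [-0.5, 0.1, -1.7]
width: 0.255
```

```bash
python3 - <<'E'
from h import *
goto(.517,-.2549,.15,-4.2)
E
```

```text
t 43.98 pos [ 0.5119 -0.1283  0.258 ] head 88.35 tilt [ 0.13 -0.1 ] F [-0.48  0.07 -1.66] w mm 23.4 j7 1.81
delta tool cm [-12.67  10.77  -0.86] norm 16.65
turn [-1.000e-03  1.615e+00  3.000e-03]
delta after turn [  1.44  10.8  -12.59]
```

Emit:
move_arm(series=[{"x": -4,"y": 0,"z": -0.4,"rx": 0,"ry": 0.05,"rz": 0},{"x": 0,"y": 0,"z": 0,"rx": 0,"ry": 0.185,"rz": 0},{"x": 0,"y": 0,"z": 0,"rx": 0,"ry": 0.185,"rz": 0},{"x": 0,"y": 0,"z": 0,"rx": 0,"ry": 0.185,"rz": 0},{"x": 0,"y": 0,"z": 0,"rx": 0,"ry": 0.185,"rz": 0},{"x": 0,"y": 0,"z": 0,"rx": 0,"ry": 0.185,"rz": 0},{"x": 0,"y": 0,"z": 0,"rx": 0,"ry": 0.185,"rz": 0},{"x": 0,"y": 0,"z": 0,"rx": 0,"ry": 0.185,"rz": 0},{"x": 0,"y": 0,"z": 0,"rx": 0,"ry": 0.185,"rz": 0},{"x": 0,"y": 0,"z": 0,"rx": 0,"ry": 0.1,"rz": 0},{"x": 0,"y": 0,"z": 0,"rx": 0,"ry": 0.06,"rz": 0}])

```text
clock: 45.35
position: [0.5101, -0.1744, 0.2556]
ee_rot: [-1.563, 0.145, -0.138]
force: [1.0, 0.1, -1.6]
width: 0.256
```

```bash
python3 - <<'E'
from h import *
goto(.517,-.2549,.145,-4.2)
E
```

```text
t 45.35 pos [ 0.5101 -0.1744  0.2556] head -10.33 tilt [-0.27  0.13] F [ 1.    0.12 -1.64] w mm 23.5 j7 0.33
delta tool cm [ 2.17 11.03 -7.82] norm 13.69
turn [-0.003 -0.107 -0.005]
delta after turn [ 1.28 11.06 -7.98]
```

Emit:
move_arm(series=[{"x": 0,"y": 0,"z": 0,"rx": -0.003,"ry": -0.107,"rz": -0.005},{"x": 0.4,"y": 3,"z": -3,"rx": 0,"ry": 0,"rz": 0},{"x": 0.4,"y": 3,"z": -3,"rx": 0,"ry": 0,"rz": 0},{"x": 0.4,"y": 3,"z": -1.5,"rx": 0,"ry": 0,"rz": 0},{"x": 0,"y": 1.5,"z": 0,"rx": 0,"ry": 0,"rz": 0},{"x": 0,"y": 0,"z": 0,"rx": 0,"ry": 0,"rz": 0}])

```text
clock: 46.1
position: [0.5171, -0.2492, 0.1471]
ee_rot: [-1.568, 0.053, -0.053]
force: [-0.2, 0.0, -1.2]
width: 0.253
```

```bash
python3 - <<'E'
from h import *
goto(.517,-.2549,.09,-4.2)
im=arm.get_image("top"); cv2.imwrite("pics/t17.png",cv2.resize(im[165:280,340:440],None,fx=5,fy=5,interpolation=cv2.INTER_CUBIC))
E
```

```text
t 46.1 pos [ 0.5171 -0.2492  0.1471] head -3.85 tilt [-0.01  0.12] F [-0.17  0.05 -1.18] w mm 23.2 j7 0.68
delta tool cm [ 0.03  5.71 -0.58] norm 5.74
turn [-0.002  0.006 -0.   ]
delta after turn [ 0.03  5.71 -0.57]
```

View pics/t17.png

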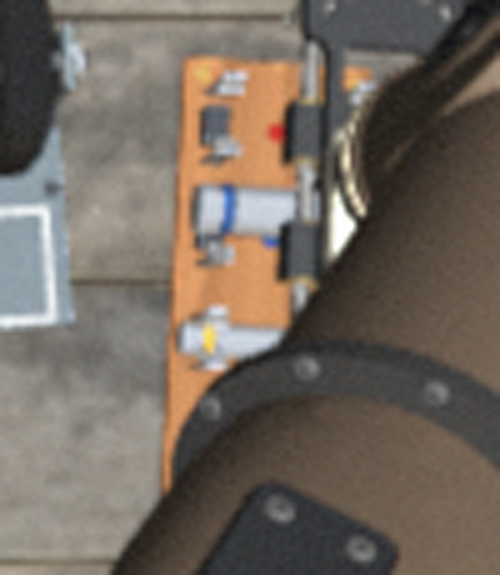

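```bash
python3 - <<'E'
from h import *
a=np.radians(-3.9); yv=np.array([-np.sin(a),np.cos(a),0])
b=cp(229,210,340,165,5,.143); print("24 centre",b-.045*yv)
a=np.radians(-4.2); yv=np.array([-np.sin(a),np.cos(a),0])
b=cp(208,339,340,165,5,.044); print("18 centre",b-.0395*yv)
E
```

```text
24 centre [ 0.51385719 -0.24644808  0.143     ]
18 centre [ 0.45566533 -0.25113814  0.044     ]
```

Emit:
move_arm(series=[{"x": 0,"y": 2,"z": -0.3,"rx": 0,"ry": 0.006,"rz": 0},{"x": -0.1,"y": 2,"z": 0,"rx": 0,"ry": 0,"rz": 0},{"x": -0.1,"y": 1,"z": 0,"rx": 0,"ry": 0,"rz": 0},{"x": 0,"y": 0,"z": 0,"rx": 0,"ry": 0,"rz": 0}])

```text
clock: 46.65
position: [0.5173, -0.2506, 0.0972]
ee_rot: [-1.568, 0.051, -0.059]
force: [0.6, 0.1, -1.4]
width: 0.254
```

```bash
python3 - <<'E'
from h import *
goto(.5175,-.254,.085,-4.2)
E
```

```text
t 46.65 pos [ 0.5173 -0.2506  0.0972] head -4.03 tilt [0.3  0.11] F [ 0.64  0.11 -1.36] w mm 23.4 j7 0.72
delta tool cm [ 0.04  1.22 -0.34] norm 1.26
turn [-0.002  0.003  0.005]
delta after turn [ 0.04  1.22 -0.34]
```

Emit:
move_arm(series=[{"x": 0,"y": 0.5,"z": -0.6,"rx": 0,"ry": 0.003,"rz": 0.005},{"x": 0,"y": 0.4,"z": -0.1,"rx": 0,"ry": 0,"rz": 0},{"x": 0,"y": 0,"z": 0,"rx": 0,"ry": 0,"rz": 0}])

```text
clock: 47.02
position: [0.5177, -0.2586, 0.0887]
ee_rot: [-1.569, 0.056, -0.059]
force: [0.4, 0.3, -2.9]
width: 0.253
```

```bash
python3 - <<'E'
from h import *
goto(.5177,-.257,.0536,-4.2)
E
```

```text
t 47.02 pos [ 0.5177 -0.2586  0.0887] head -4.21 tilt [0.11 0.07] F [ 0.4   0.28 -2.92] w mm 23.3 j7 0.74
delta tool cm [-0.02  3.51  0.15] norm 3.52
turn [-0.001 -0.     0.002]
delta after turn [-0.01  3.51  0.16]
```

Emit:
move_arm(series=[{"x": 0,"y": 0.7,"z": 0.1,"rx": 0,"ry": 0,"rz": 0},{"x": 0,"y": 0.7,"z": 0,"rx": 0,"ry": 0,"rz": 0}])

```text
clock: 47.28
position: [0.5183, -0.2576, 0.0746]
ee_rot: [-1.569, 0.055, -0.06]
force: [0.1, -0.7, -1.9]
width: 0.256
```

Emit:
move_arm(series=[{"x": 0,"y": 0.7,"z": 0,"rx": 0,"ry": 0,"rz": 0},{"x": 0,"y": 0.6,"z": 0,"rx": 0,"ry": 0,"rz": 0}])

```text
clock: 47.52
position: [0.5182, -0.258, 0.0612]
ee_rot: [-1.569, 0.055, -0.061]
force: [-1.1, -0.3, 1.6]
width: 0.256
```

Emit:
move_arm(series=[{"x": 0,"y": 0.5,"z": 0,"rx": 0,"ry": 0,"rz": 0},{"x": 0,"y": 0.4,"z": 0,"rx": 0,"ry": 0,"rz": 0}])

```text
clock: 47.78
position: [0.5178, -0.2579, 0.0531]
ee_rot: [-1.568, 0.056, -0.061]
force: [-13.9, 10.0, 61.1]
width: 0.256
```

```bash
python3 - <<'E'
from h import *
goto(.5177,-.257,.0536,-4.2)
E
```

```text
t 47.77 pos [ 0.5178 -0.2579  0.0531] head -4.24 tilt [0.18 0.15] F [-13.91  10.04  61.11] w mm 23.5 j7 0.77
delta tool cm [-0.01 -0.05  0.09] norm 0.1
turn [-0.003 -0.001  0.003]
delta after turn [-0.01 -0.05  0.09]
```

Seated. Release, rise, move clear toward the robot's middle and look.

Emit:
move_arm(series=[{"x": 0,"y": -0.1,"z": 0,"rx": 0,"ry": 0,"rz": 0},{"x": 0,"y": 0,"z": 0,"rx": 0,"ry": 0,"rz": 0},{"x": 0,"y": 0,"z": 0,"rx": 0,"ry": 0,"rz": 0},{"x": 0,"y": -2,"z": 0,"rx": 0,"ry": 0,"rz": 0},{"x": 0,"y": -4,"z": 0,"rx": 0,"ry": 0,"rz": 0},{"x": 0,"y": -5,"z": 0,"rx": 0,"ry": 0,"rz": 0},{"x": 0,"y": -5,"z": 0,"rx": 0,"ry": 0,"rz": 0},{"x": 0,"y": -4,"z": 0,"rx": 0,"ry": 0,"rz": 0}], jaw=3.8)

```text
clock: 48.78
position: [0.5166, -0.2568, 0.2556]
ee_rot: [-1.566, 0.059, -0.055]
force: [1.6, -0.6, 0.3]
width: 0.417
```

Emit:
move_arm(series=[{"x": 0,"y": 0,"z": 5,"rx": 0,"ry": -0.18,"rz": 0},{"x": 1,"y": 0,"z": 5,"rx": 0,"ry": -0.18,"rz": 0},{"x": 2,"y": 0,"z": 5,"rx": 0,"ry": -0.185,"rz": 0},{"x": 3,"y": 0,"z": 4,"rx": 0,"ry": -0.185,"rz": 0},{"x": 4,"y": 0,"z": 3,"rx": 0,"ry": -0.185,"rz": 0},{"x": 4,"y": 0,"z": 2,"rx": 0,"ry": -0.185,"rz": 0},{"x": 4,"y": 0,"z": 0,"rx": 0,"ry": -0.185,"rz": 0},{"x": 4,"y": 0,"z": 0,"rx": 0,"ry": -0.185,"rz": 0},{"x": 4,"y": 0,"z": 0,"rx": 0,"ry": -0.06,"rz": 0},{"x": 0,"y": 0,"z": 0,"rx": 0,"ry": 0,"rz": 0}], jaw=4.6)

```text
clock: 50.02
position: [0.6043, 0.1636, 0.2583]
ee_rot: [-1.25, -1.15, 1.141]
force: [0.7, -0.7, -0.3]
width: 0.5
```

```bash
python3 - <<'E'
from h import *
st()
im=arm.get_image("scene"); cv2.imwrite("pics/s18.png",cv2.resize(im[130:260,240:420],None,fx=4.4,fy=4.4,interpolation=cv2.INTER_CUBIC))
im=arm.get_image("top"); cv2.imwrite("pics/t18.png",cv2.resize(im[150:280,260:430],None,fx=4.5,fy=4.5,interpolation=cv2.INTER_CUBIC))
E
```

```text
t 50.02 pos [0.6043 0.1636 0.2583] head 85.07 tilt [ 0.16 -0.26] F [ 0.72 -0.67 -0.27] w mm 45.9 j7 1.25
```

View pics/s18.png

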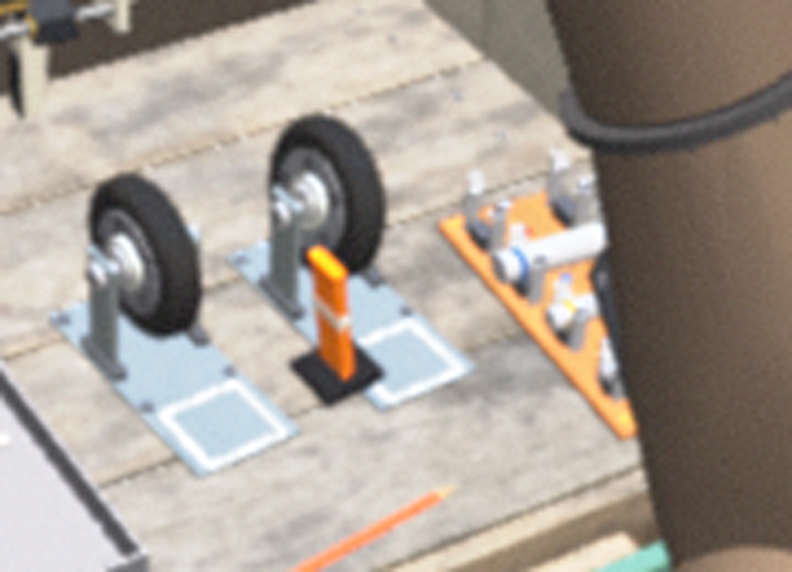

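View pics/t18.png

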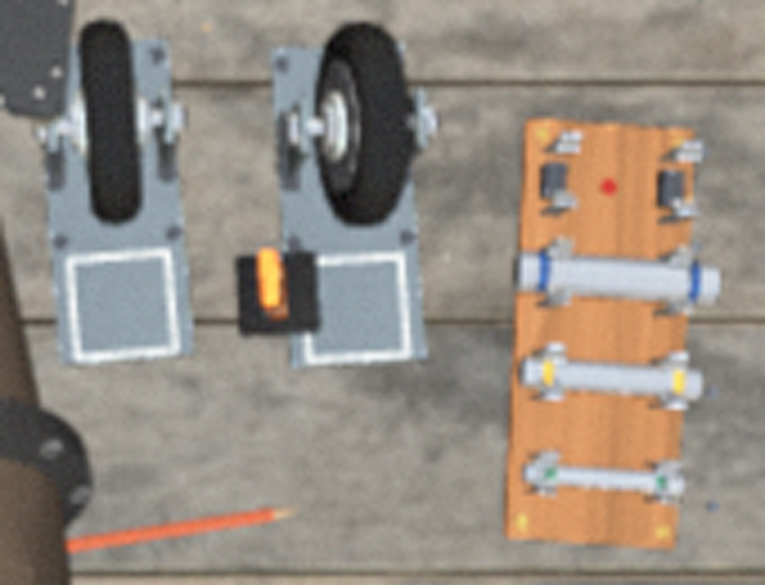

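```bash
python3 - <<'E'
from h import *
f=lambda c,z:cp(*c,260,150,4.5,z)
D=np.array([[.396,-.2464],[.456,-.2512],[.5159,-.2549]])
for i,(n,a,b,z) in enumerate([("12",(550,474),(662,482),.038),("18",(548,373),(679,381),.044),("24",(544,271),(696,281),.05)]):
    A,B=f(a,z),f(b,z); print(n,((A+B)/2)[:2],D[i],np.linalg.norm(A-B),np.degrees(np.arctan2(*(A-B)[:2])))
print("foot",[f(c,.013)[:2].round(4) for c in [(240,255),(320,252),(320,331),(239,334),(279,293)]])
print("top",[f(c,.11).round(4) for c in [(258,252),(277,250),(286,305),(265,308),(268,278)]])
im=cv2.imread("pics/t18.png")[200:380,200:450]; cv2.imwrite("pics/t18b.png",cv2.resize(im,None,fx=3,fy=3))
goto(.48,-.06,.25,90)
E
```

```text
12 [ 0.39584448 -0.24675132] [ 0.396  -0.2464] 0.06680137850054454 4.167110034343255
18 [ 0.4558324 -0.2511978] [ 0.456  -0.2512] 0.0780606418524922 3.607993623740578
24 [ 0.51576461 -0.25504055] [ 0.5159 -0.2549] 0.09054730052319568 3.9125905343848353
foot [array([ 0.5331, -0.0312]), array([ 0.5349, -0.0805]), array([ 0.4861, -0.0799]), array([ 0.4843, -0.0302]), array([ 0.5095, -0.055 ])]
top [array([ 0.5236, -0.0348,  0.11  ]), array([ 0.5247, -0.0456,  0.11  ]), array([ 0.4934, -0.0504,  0.11  ]), array([ 0.4917, -0.0385,  0.11  ]), array([ 0.5088, -0.0403,  0.11  ])]
t 50.12 pos [0.6045 0.1591 0.2587] head 84.72 tilt [ 0.03 -0.3 ] F [ 0.26 -0.1   0.21] w mm 45.8 j7 1.25
delta tool cm [-22.97   0.8   10.38] norm 25.22
turn [ 0.005 -0.092  0.   ]
delta after turn [-21.91   0.87  12.45]
```

View pics/t18b.png

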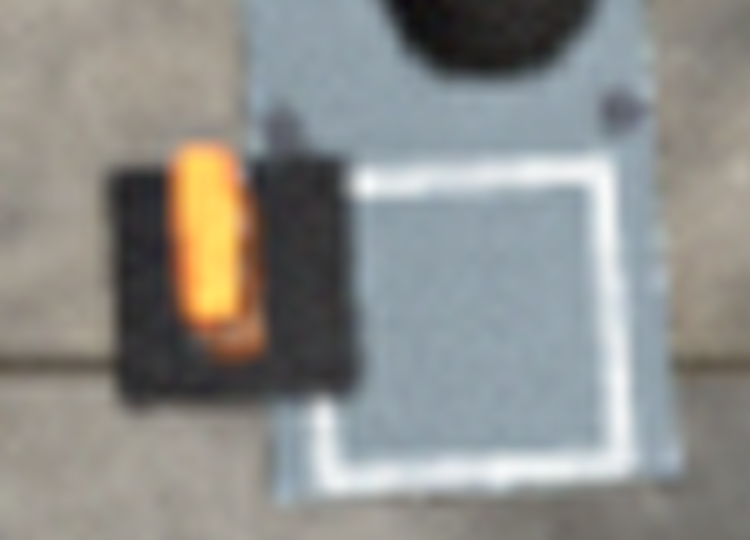

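Emit:
move_arm(series=[{"x": 0,"y": 0,"z": 0,"rx": 0.005,"ry": -0.14,"rz": 0},{"x": -4,"y": 0,"z": 2,"rx": 0,"ry": 0,"rz": 0},{"x": -4,"y": 0,"z": 2,"rx": 0,"ry": 0,"rz": 0},{"x": -4,"y": 0,"z": 2,"rx": 0,"ry": 0,"rz": 0},{"x": -4,"y": 0,"z": 2,"rx": 0,"ry": 0,"rz": 0},{"x": -3,"y": 0,"z": 2,"rx": 0,"ry": 0,"rz": 0},{"x": 0,"y": 0,"z": 0,"rx": 0,"ry": 0,"rz": 0}])

```text
clock: 51.0
position: [0.5078, -0.0527, 0.2589]
ee_rot: [-1.197, -1.232, 1.235]
force: [0.4, -1.4, 0.5]
width: 0.503
```

```bash
python3 - <<'E'
from h import *
goto(.502,-.043,.16,93.5)
E
```

```text
t 51.0 pos [ 0.5078 -0.0527  0.2589] head 91.86 tilt [-0.21 -0.04] F [ 0.4  -1.37  0.55] w mm 46.1 j7 1.69
delta tool cm [1.02 9.88 0.56] norm 9.95
turn [ 0.001 -0.029 -0.004]
delta after turn [1.   9.89 0.52]
```

Emit:
move_arm(series=[{"x": 1,"y": 3,"z": 0.5,"rx": 0,"ry": -0.029,"rz": -0.004},{"x": 0,"y": 4,"z": 0,"rx": 0,"ry": 0,"rz": 0},{"x": 0,"y": 2,"z": 0,"rx": 0,"ry": 0,"rz": 0},{"x": 0,"y": 0,"z": 0,"rx": 0,"ry": 0,"rz": 0}])

```text
clock: 51.5
position: [0.503, -0.0448, 0.1678]
ee_rot: [-1.185, -1.253, 1.247]
force: [0.1, -0.2, 0.5]
width: 0.504
```

```bash
python3 - <<'E'
from h import *
goto(.502,-.043,.095,93.5)
im=arm.get_image("scene"); cv2.imwrite("pics/s19.png",cv2.resize(im[150:240,270:370],None,fx=6,fy=6,interpolation=cv2.INTER_CUBIC))
E
```

```text
t 51.5 pos [ 0.503  -0.0448  0.1678] head 93.17 tilt [ 0.03 -0.25] F [ 0.12 -0.16  0.5 ] w mm 46.2 j7 1.74
delta tool cm [0.18 7.28 0.12] norm 7.28
turn [ 0.004 -0.006  0.001]
delta after turn [0.19 7.28 0.09]
```

View pics/s19.png

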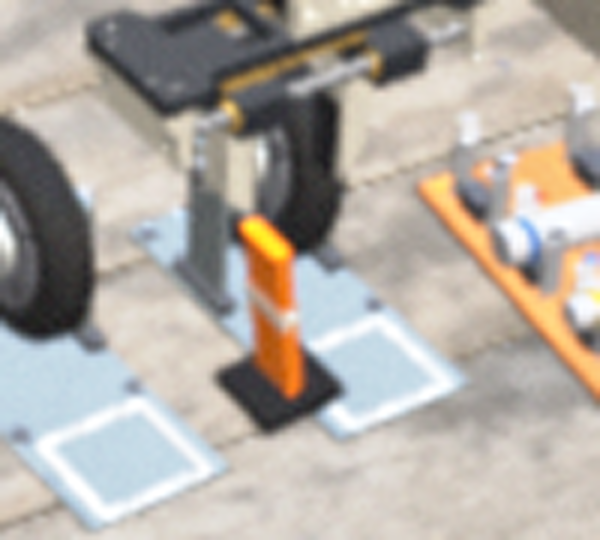

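Emit:
move_arm(series=[{"x": 0.2,"y": 3,"z": 0.1,"rx": 0.004,"ry": -0.006,"rz": 0},{"x": 0,"y": 3,"z": 0.1,"rx": 0,"ry": 0,"rz": 0},{"x": 0,"y": 1.2,"z": 0.2,"rx": 0,"ry": 0,"rz": 0},{"x": 0,"y": 0,"z": 0,"rx": 0,"ry": 0,"rz": 0}])

```text
clock: 52.05
position: [0.5039, -0.0432, 0.0998]
ee_rot: [-1.187, -1.262, 1.248]
force: [0.9, -0.8, -0.3]
width: 0.5
```

```bash
python3 - <<'E'
from h import *
goto(.502,-.043,.095,93.5)
im=arm.get_image("scene"); cv2.imwrite("pics/s20.png",cv2.resize(im[150:240,270:370],None,fx=6,fy=6,interpolation=cv2.INTER_CUBIC))
E
```

```text
t 52.05 pos [ 0.5039 -0.0432  0.0998] head 93.45 tilt [ 0.03 -0.59] F [ 0.87 -0.75 -0.33] w mm 45.9 j7 1.79
delta tool cm [0.03 0.47 0.19] norm 0.51
turn [ 0.01  -0.001  0.001]
delta after turn [0.03 0.48 0.19]
```

View pics/s20.png

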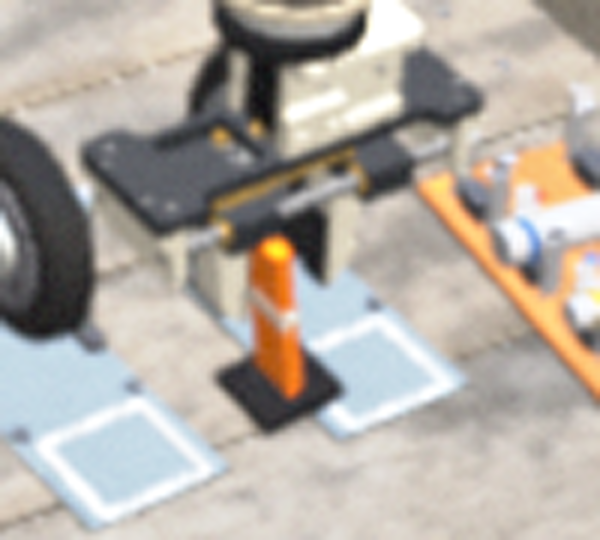

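Straddling; lower slightly and close.

Emit:
move_arm(series=[{"x": 0,"y": 0.6,"z": 0.2,"rx": 0.01,"ry": 0,"rz": 0},{"x": 0,"y": 0.2,"z": 0,"rx": 0,"ry": 0,"rz": 0},{"x": 0,"y": 0,"z": 0,"rx": 0,"ry": 0,"rz": 0},{"x": 0,"y": 0,"z": 0,"rx": 0,"ry": 0,"rz": 0},{"x": 0,"y": 0,"z": 0,"rx": 0,"ry": 0,"rz": 0},{"x": 0,"y": 0,"z": 0,"rx": 0,"ry": 0,"rz": 0},{"x": 0,"y": 0,"z": 0,"rx": 0,"ry": 0,"rz": 0}], jaw=0.4, newtons=50)

```text
clock: 52.98
position: [0.5048, -0.0445, 0.0949]
ee_rot: [-1.186, -1.258, 1.25]
force: [0.9, -1.4, 1.0]
width: 0.104
```

Emit:
move_arm(series=[{"x": 0,"y": -2,"z": 0,"rx": 0,"ry": 0,"rz": 0},{"x": 0,"y": -2,"z": 0,"rx": 0,"ry": 0,"rz": 0},{"x": 0,"y": 0,"z": 0,"rx": 0,"ry": 0,"rz": 0}])

```text
clock: 53.35
position: [0.5031, -0.0435, 0.1345]
ee_rot: [-1.182, -1.256, 1.252]
force: [0.8, 0.5, -1.0]
width: 0.109
```

```bash
python3 - <<'E'
from h import *
goto(.502,-.103,.14,93.8)
im=arm.get_image("scene"); cv2.imwrite("pics/s21.png",cv2.resize(im[150:240,270:370],None,fx=6,fy=6,interpolation=cv2.INTER_CUBIC))
E
```

```text
t 53.35 pos [ 0.5031 -0.0435  0.1345] head 93.46 tilt [ 0.02 -0.18] F [ 0.77  0.46 -1.05] w mm 10.0 j7 1.77
delta tool cm [-5.93 -0.55  0.47] norm 5.98
turn [ 0.003 -0.006  0.   ]
delta after turn [-5.93 -0.55  0.51]
```

View pics/s21.png

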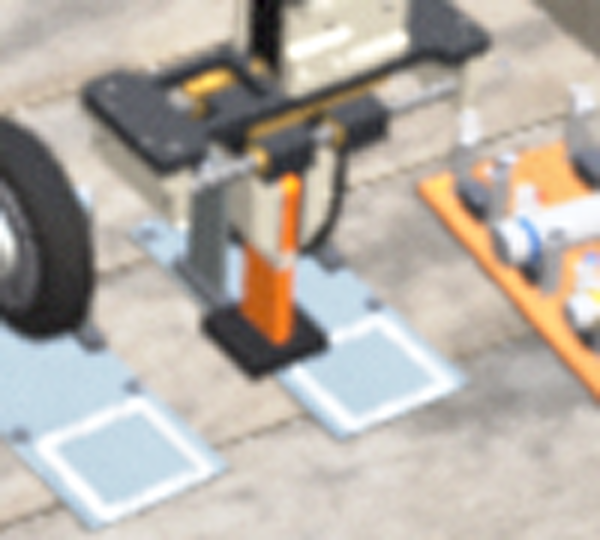

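Emit:
move_arm(series=[{"x": -3,"y": 0,"z": 0.5,"rx": 0,"ry": -0.006,"rz": 0},{"x": -3,"y": 0,"z": 0.6,"rx": 0,"ry": 0,"rz": 0},{"x": 0,"y": 0,"z": 0,"rx": 0,"ry": 0,"rz": 0}])

```text
clock: 53.78
position: [0.4937, -0.1041, 0.1305]
ee_rot: [-1.173, -1.259, 1.26]
force: [-0.2, 0.4, -2.1]
width: 0.106
```

```bash
python3 - <<'E'
from h import *
goto(.4955,-.104,.105,93.8)
im=arm.get_image("scene"); cv2.imwrite("pics/s22.png",cv2.resize(im[150:240,270:370],None,fx=6,fy=6,interpolation=cv2.INTER_CUBIC))
E
```

```text
t 53.77 pos [ 0.4937 -0.1041  0.1305] head 93.96 tilt [0.09 0.14] F [-0.16  0.44 -2.09] w mm 9.8 j7 1.9
delta tool cm [-0.01  2.55 -0.19] norm 2.56
turn [-0.002  0.003  0.002]
delta after turn [-0.    2.55 -0.18]
```

View pics/s22.png

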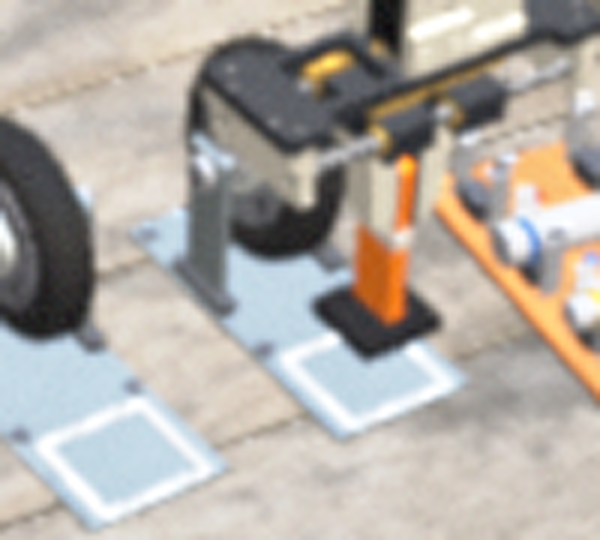

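```bash
python3 - <<'E'
from h import *
P=np.array([cp(*c,270,150,6,.048,"scene") for c in [(316,305),(385,278),(440,322),(372,354)]]);print(P[:,:2],P.mean(0))
P=np.array([cp(*c,270,150,6,.004,"scene") for c in [(277,356),(380,312),(468,380),(345,437)]]);print("plate sq outer",P.mean(0))
E
```

```text
[[ 0.5183304  -0.07896674]
 [ 0.51989503 -0.12198442]
 [ 0.47678883 -0.12751775]
 [ 0.47215993 -0.08348101]] [ 0.49679354 -0.10298748  0.048     ]
plate sq outer [ 0.50382196 -0.10427116  0.004     ]
```

Emit:
move_arm(series=[{"x": 0,"y": 1,"z": -0.2,"rx": 0,"ry": 0,"rz": 0},{"x": 0,"y": 0.8,"z": 0,"rx": 0,"ry": 0,"rz": 0},{"x": 0,"y": 0.4,"z": 0,"rx": 0,"ry": 0,"rz": 0},{"x": 0,"y": 0,"z": 0,"rx": 0,"ry": 0,"rz": 0}])

```text
clock: 54.32
position: [0.4954, -0.099, 0.105]
ee_rot: [-1.166, -1.262, 1.264]
force: [-0.0, -0.5, -1.5]
width: 0.104
```

```bash
python3 - <<'E'
from h import *
goto(.4955,-.104,.1,93.8)
im=arm.get_image("scene"); cv2.imwrite("pics/s23.png",cv2.resize(im[150:240,270:370],None,fx=6,fy=6,interpolation=cv2.INTER_CUBIC))
E
```

```text
t 54.33 pos [ 0.4954 -0.099   0.105 ] head 94.29 tilt [0.23 0.3 ] F [-0.02 -0.47 -1.51] w mm 9.6 j7 1.92
delta tool cm [-0.5   0.5   0.03] norm 0.71
turn [-0.005  0.009  0.004]
delta after turn [-0.49  0.5   0.03]
```

View pics/s23.png

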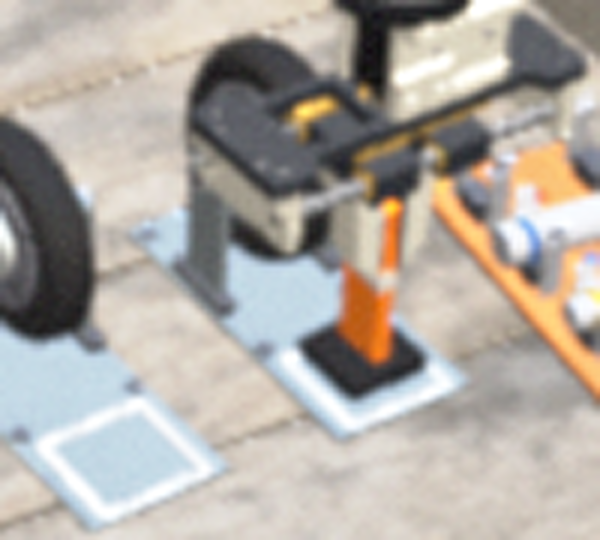

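Shift 5 mm right (−x tool), lower to contact gently.

Emit:
move_arm(series=[{"x": -0.6,"y": 0.2,"z": 0,"rx": 0,"ry": 0.009,"rz": 0.004},{"x": 0,"y": 0.3,"z": 0,"rx": 0,"ry": 0,"rz": 0},{"x": 0,"y": 0,"z": 0,"rx": 0,"ry": 0,"rz": 0}])

```text
clock: 54.75
position: [0.4964, -0.1057, 0.1004]
ee_rot: [-1.176, -1.254, 1.259]
force: [-0.3, -0.3, -2.4]
width: 0.106
```

Emit:
move_arm(series=[{"x": 0,"y": 0.2,"z": 0,"rx": 0,"ry": 0,"rz": 0},{"x": 0,"y": 0.2,"z": 0,"rx": 0,"ry": 0,"rz": 0}])

```text
clock: 55.0
position: [0.4966, -0.1057, 0.0965]
ee_rot: [-1.176, -1.254, 1.259]
force: [-0.1, -0.6, -1.2]
width: 0.112
```

```bash
python3 - <<'E'
from h import *
goto(.4955,-.104,.098,93.8)
E
```

```text
t 55.0 pos [ 0.4966 -0.1057  0.0965] head 93.72 tilt [-0.04  0.18] F [-0.11 -0.57 -1.18] w mm 10.3 j7 1.92
delta tool cm [ 0.18 -0.15  0.1 ] norm 0.26
turn [-0.003 -0.001 -0.001]
delta after turn [ 0.18 -0.15  0.1 ]
```

Emit:
move_arm(series=[{"x": 0,"y": 0.2,"z": 0,"rx": 0,"ry": 0,"rz": 0},{"x": 0,"y": 0.2,"z": 0,"rx": 0,"ry": 0,"rz": 0}])

```text
clock: 55.25
position: [0.4966, -0.106, 0.095]
ee_rot: [-1.176, -1.255, 1.257]
force: [-15.1, 2.7, 48.1]
width: 0.108
```

```bash
python3 - <<'E'
from h import *
st()
im=arm.get_image("scene"); cv2.imwrite("pics/s24.png",cv2.resize(im[150:240,270:370],None,fx=6,fy=6,interpolation=cv2.INTER_CUBIC))
E
```

```text
t 55.25 pos [ 0.4966 -0.106   0.095 ] head 93.68 tilt [0.02 0.14] F [-15.06   2.68  48.1 ] w mm 10.0 j7 1.93
```

View pics/s24.png

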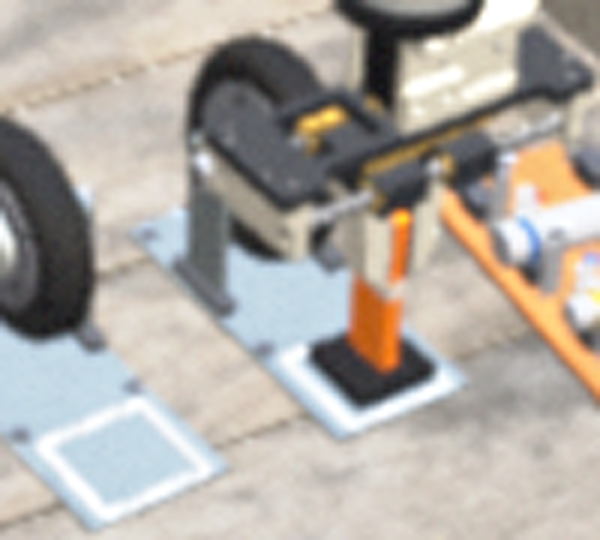

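Emit:
move_arm(series=[{"x": 0,"y": -0.15,"z": 0.1,"rx": 0,"ry": 0,"rz": 0},{"x": 0,"y": 0,"z": 0,"rx": 0,"ry": 0,"rz": 0}])

```text
clock: 55.55
position: [0.4958, -0.106, 0.0971]
ee_rot: [-1.177, -1.256, 1.256]
force: [-0.7, -0.5, -2.2]
width: 0.107
```

Emit:
move_arm(series=[{"x": 0,"y": 0,"z": 0,"rx": 0,"ry": 0,"rz": 0},{"x": 0,"y": 0,"z": 0,"rx": 0,"ry": 0,"rz": 0},{"x": 0,"y": 0,"z": 0,"rx": 0,"ry": 0,"rz": 0},{"x": 0,"y": -1,"z": 0,"rx": 0,"ry": 0,"rz": 0},{"x": 0,"y": -3,"z": 0,"rx": 0,"ry": 0,"rz": 0},{"x": 0,"y": -5,"z": 0,"rx": 0,"ry": 0,"rz": 0},{"x": 0,"y": -5,"z": 0,"rx": 0,"ry": 0,"rz": 0},{"x": 2,"y": -1,"z": 0,"rx": 0,"ry": 0,"rz": 0}], jaw=3.5)

```text
clock: 56.55
position: [0.4944, -0.0875, 0.253]
ee_rot: [-1.178, -1.252, 1.256]
force: [1.1, 0.3, 0.2]
width: 0.381
```

Emit:
move_arm(series=[{"x": 5,"y": 0,"z": 0,"rx": 0,"ry": 0,"rz": 0},{"x": 5,"y": 0,"z": 0,"rx": 0,"ry": 0,"rz": 0},{"x": 5,"y": 0,"z": 0,"rx": 0,"ry": 0,"rz": 0},{"x": 5,"y": 0,"z": 0,"rx": 0,"ry": 0,"rz": 0},{"x": 5,"y": 0,"z": 0,"rx": 0,"ry": 0,"rz": 0},{"x": 2,"y": 0,"z": 0,"rx": 0,"ry": 0,"rz": 0},{"x": 0,"y": 0,"z": 0,"rx": 0,"ry": 0,"rz": 0}])

```text
clock: 57.42
position: [0.4785, 0.1904, 0.2601]
ee_rot: [-1.185, -1.259, 1.249]
force: [0.4, -1.2, 0.5]
width: 0.378
```

```bash
python3 - <<'E'
from h import *
st()
im=arm.get_image("scene"); cv2.imwrite("pics/s25.png",cv2.resize(im[130:260,240:420],None,fx=4.4,fy=4.4,interpolation=cv2.INTER_CUBIC))
im=arm.get_image("top"); cv2.imwrite("pics/t25f.png",im); cv2.imwrite("pics/t25.png",cv2.resize(im[150:280,260:430],None,fx=4.5,fy=4.5,interpolation=cv2.INTER_CUBIC))
E
```

```text
t 57.42 pos [0.4785 0.1904 0.2601] head 93.42 tilt [ 0.04 -0.41] F [ 0.42 -1.21  0.5 ] w mm 34.7 j7 1.19
```

View pics/s25.png

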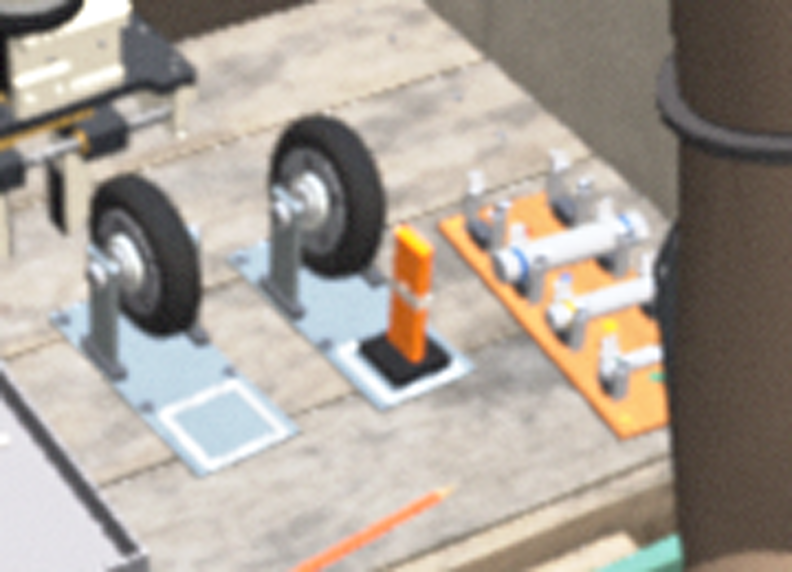

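View pics/t25.png

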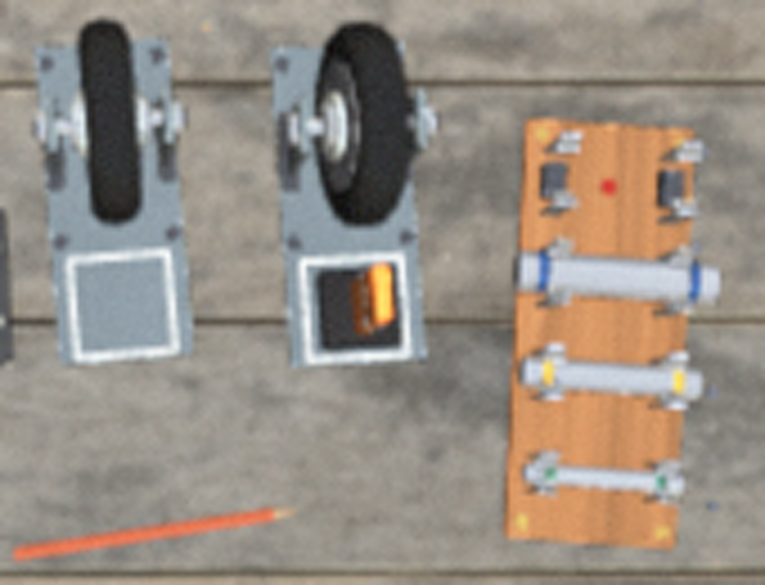

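View pics/t25f.png

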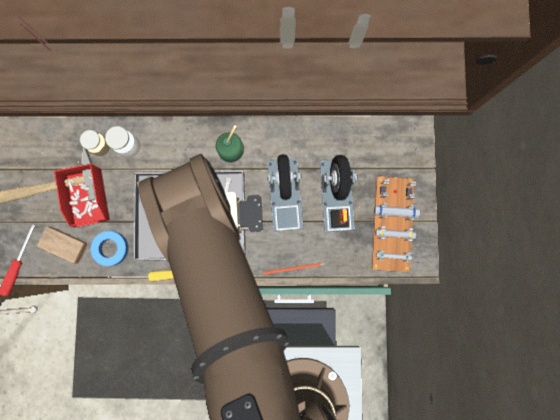

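```bash
python3 - <<'E'
from h import *
f=lambda c,z:cp(*c,260,150,4.5,z)
print("foot",f((361,310),.016),"square",f((356,308),.004))
im=arm.get_image("scene"); cv2.imwrite("pics/s26.png",im)
m=im[150:240,270:370]; h=cv2.cvtColor(m,cv2.COLOR_BGR2HSV); print(((h[...,0]<18)&(h[...,1]>180)&(h[...,2]>150)).sum())
st()
print(arm.sign_off())
E
```

```text
foot [ 0.49869221 -0.1048804   0.016     ] square [ 0.50099141 -0.10335699  0.004     ]
133
t 57.58 pos [0.479  0.1875 0.2599] head 93.16 tilt [-0.01 -0.41] F [-0.13  0.15 -0.91] w mm 35.0 j7 1.19
the job is handed in; nothing more can be done
None
```

View pics/s26.png

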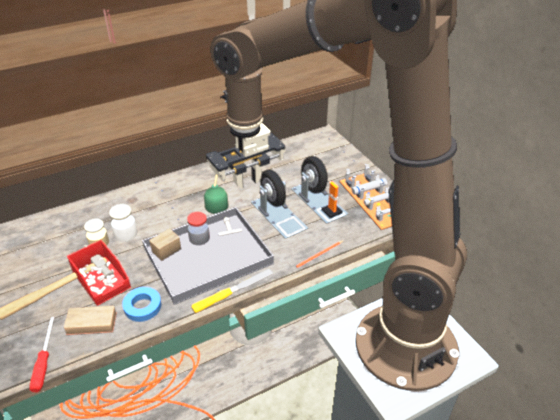

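The job is handed in at 57.6 s. My last checks found everything in place, though no verdict was reported.

- **Wheels:** The right-hand wheel (right as the robot sees it) is the worn one. It rocked freely between two firm stops. I took it left–right, left–right and then once more left–right, because on the first left push it was already leaning left and I wanted to be sure that stop counted. I did not rock the left-hand wheel, since the right one's play settled it.
- **Marker:** I stood it in the white square of the worn wheel's stand. It was later found knocked aside, half off the base plate, so I picked it up and placed it again. It now stands upright about 3 mm from the square's centre.
- **Drifts:** The 12, 18 and 24 mm drifts were present and the 30 mm one was absent. Each was pressed down until it seated, at 40–60 N. In the top picture they lie within 1 mm of their clip points and within 1° of the rail's cross axis. I judged their height from the arm's position when they bottomed out, not from the pictures.
- **Tray:** The jar, chuck key and wood block are untouched in the tray. The arm is clear of everything.

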